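Gang bridge blanks in the jig and lock its fence with an adjustable wrench

TASK

Lay every rosewood bridge blank that is on the bench into a lane of its own in the jig, lengthwise between the fence and the dark ledge; then, with the fret hammer in the gripper and never a finger on the fence, nudge the fence up in gentle taps until every blank is hard against the stop hidden under the ledge. Lock the fence: set the adjustable wrench over its nut (open the jaw first if it stands too narrow), roll the wrench's worm until the jaw is snug on the flats, and only then turn the nut clockwise, seen from above, until it comes up tight. Finish with the hammer and the wrench both lying flat on the bench, off the jig, and leave the pencil, the capo and the clip-on tuner where they are.

Things in the scene. Friction and masses are not known exactly. Their poses are not given: they have to be found in the camera images.
- jig: Wooden jig, fixed to the bench: a plate 385 x 200 mm whose top stands 18 mm above the bench. Origin at the centre of its underside; x = the way the fence pushes (towards the dark ledge), z up. From fence to ledge it has three open lanes along x, 40 mm wide and 4 mm deep, one blank each. Behind the fence (x from -192 to -65 mm) the top is flat, so that a wrench on the nut lies flat on it
- lane_0 (a point): A point on the floor of the jig's middle lane (14 mm above the bench), under the edge where the dark ledge begins; axes as the jig's. The middle lines of the other two lanes lie 60 mm to either side in y. The ledge runs 47 mm on from here over all the lanes; its underside is 29 mm and its top 37 mm above the bench, so a blank in a lane (top at 26 mm) slides under it. Lay blanks down just short of it
- fence (a joint): How far the aluminium fence has slid forward (m, along the jig's +x) from fully back: 0 to 0.074. It is a bar 188 mm long across the jig, 24 mm thick, from 18.5 to 50 mm above the bench; it slides with about 5 N of friction and stays where it is left. It starts back far enough (0 to 12 mm) for a blank to be laid between it and the ledge
- fence_face (a point): Middle of the fence's front face (the one that meets the blanks), 22 mm above the bench; axes as the jig's
- fence_back (a point): Middle of the fence's rear face, 34 mm above the bench: the face to tap, on one of the brass strike plates 30 to 80 mm to either side of the middle. The locking nut stands behind the middle, up to 31.5 mm above the bench, so stay to one side of it
- stop_face (a point): Middle of the front face of the stop that the far ends of the blanks meet, 20 mm above the bench; axes as the jig's. It is hidden under the dark ledge, 12 to 25 mm in from the ledge's edge: it differs from start to start and stays put during the work
- nut_centre (a point): Centre of the steel hexagon locking nut, 24 mm across the flats, 13.5 mm high, standing on the plate (18 to 31.5 mm above the bench) on a stud that ends level with it; on the jig's middle line at x = -102.5 mm. Its frame turns with the nut: z up, flats face along its own +y and -y and every 60 degrees from there
- lock_nut (a joint): How far the nut has been turned clockwise seen from above (rad); it starts between 0 and 0.25, drags with about 0.35 N m, and comes up tight against its end at 1.2. It counts as tight above 1.0
- wrench_throat (a point): Adjustable wrench, steel, 245 mm long, 0.5 kg, flat: the point midway up its head (head 15 mm thick, 60 mm wide, back to x = -48 mm) and midway between the jaws when they are 24 mm apart. x points out of the mouth, y from fixed to moving jaw, z up. Fixed jaw's flat at y = -12 mm, moving jaw's at y = -12 mm + opening; throat from x = -16 mm, jaw tips at +16 mm and are 15 and 13 mm wide
- wrench_jaw (a joint): Opening between the wrench's jaws (m), 0.017 to 0.034; starts anywhere in between, so it may be too narrow for the nut. It moves only with the worm, 0.9 mm for each radian, and the worm holds it
- wrench_worm_top (a point): Top of the wrench's knurled worm, 18.3 mm above the wrench's underside, 3.3 mm proud of the head; axes as wrench_throat. A roller 18 mm in diameter and 18 mm long, along y, at x = -29, y = 2 mm. A fingertip pressed on it with 8 to 15 N and drawn along x rolls it: towards the mouth (+x) closes the jaw, towards the handle opens it, 1 mm of jaw for 10 mm drawn. On a snug jaw it slips
- wrench_grip (a point): Point on the middle line of the wrench's handle 85 mm from wrench_throat (it balances 40 mm from wrench_throat); axes as wrench_throat. The handle is a bar 22 mm wide and 10 mm thick (its middle 7.5 mm above the underside); it runs straight away from the mouth but turned 0.26 rad: from wrench_throat along (-0.966, -0.257) in the wrench's x, y
- wrench_end (a point): Point on the middle line of the handle near its end, 185 mm from wrench_throat; axes as wrench_throat
- hammer_grip (a point): Fret hammer, 0.29 kg, 218 mm long: a point on the middle of its round wooden shaft (17 mm thick), 82 mm from the head; 12 mm up when it lies on the bench. The shaft runs along its y, the head lies at -y
- hammer_head (a point): Centre of the hammer's head, a round brass-faced bar 25 mm thick and 60 mm from face to face along the hammer's x (the faces are upright when it lies flat)
- blank_a_c (a point): Centre of a rosewood bridge blank, a dark bar 152 mm long (its y), 34 mm wide (its x), 12 mm thick, 70 g; either end may go first. 1 to 3 of them lie on the bench; an absent one reads None
- blank_b_c (a point): Centre of a rosewood bridge blank, a dark bar 152 mm long (its y), 34 mm wide (its x), 12 mm thick, 70 g; either end may go first. 1 to 3 of them lie on the bench; an absent one reads None
- blank_c_c (a point): Centre of a rosewood bridge blank, a dark bar 152 mm long (its y), 34 mm wide (its x), 12 mm thick, 70 g; either end may go first. 1 to 3 of them lie on the bench; an absent one reads None
- hammer: The fret hammer itself, origin under the middle of its length
- wrench: The wrench itself: origin on its underside below wrench_throat
- pencil: Flat red pencil 162 mm long, bystander
- capo_1: Black capo 75 mm long, bystander
- tuner: Small clip-on tuner 45 mm, bystander

How it is judged (in metres and radians):
On the way, in this order (a step that is already met when the one before it is completed fails the run):
1. every blank lies in a lane hard against the hidden stop with the fence up against it (3.5 mm) (x of each of blank_a_c, blank_b_c, blank_c_c in the frame of stop_face above -0.0795 m and z of each of blank_a_c, blank_b_c, blank_c_c in the frame of stop_face below 0.003 m and angle between the y axis of each of blank_a_c, blank_b_c, blank_c_c and the x axis of jig, either way round below 0.08 rad and x of each of blank_a_c, blank_b_c, blank_c_c in the frame of fence_face below 0.0795 m), for 0.3 s.
2. the wrench lies on the nut with its jaw rolled snug on the flats (opening under 25.5 mm), the nut not turned yet (value of joint wrench_jaw below 0.0255 m and horizontal distance between wrench_throat and nut_centre below 0.006 m and height (world z) of wrench_throat below 0.031 m and value of joint lock_nut below 0.4 rad), for 0.2 s.
3. the nut has been turned tight with the wrench on it (value of joint wrench_jaw below 0.0265 m and horizontal distance between wrench_throat and nut_centre below 0.009 m and height (world z) of wrench_throat below 0.031 m and value of joint lock_nut above 1 rad), for 0.2 s.
At the end, for the whole second after the job is handed in: Every blank lies in a lane within 3.5 mm of the hidden stop with the fence within 3.5 mm of it, the nut is turned past 1.0 rad, and hammer and wrench lie flat and still on the bench, off the jig (all of step 1 and value of joint lock_nut above 1 rad and height (world z) of each of wrench_throat, wrench_end below 0.013 m and height (world z) of each of hammer_head, hammer_grip below 0.017 m and linear speed of each of wrench, hammer below 0.02 m/s); the robot touches nothing.
It fails at once if the fence is pushed with the gripper or the arm instead of the hammer (contact force between any of the fingers, the arm and fence above 2 N).
It fails at once if the fence is struck hard (faster than 0.35 m/s) (velocity of joint fence above 0.35 m/s).
It fails at once if the nut is turned while the jaw is slack on it (opening over 26.5 mm) (value of joint lock_nut between 0.4 and 1 rad and velocity of joint lock_nut above 0.25 rad/s and value of joint wrench_jaw above 0.0265 m).
It fails at once if the pencil, capo or tuner is moved by 3 cm (distance of any of pencil, capo_1, tuner from where it was at the start of the episode above 0.03 m).
Of blank_a, blank_b, blank_c only 1 to 3 are there at a start; the rules pass over those that are not, and their reading is None.
At some moment in a run one of blank_a, blank_b, blank_c, hammer may be knocked a few centimetres aside while the robot is not near it.
Once in a run the grip may slacken for a moment while it holds something.
It also fails if it takes over 210 s, if anything falls off the work surface, if the arm or the gripper's body presses on something with over 40 N, if the wrist force passes 120 N, or if a joint passes its speed limit or range.

ROBOT

A 6-joint arm with a two-finger parallel gripper is mounted at the origin on a cart in front of the work surface, level with it; the furniture and walls round the work are solid. World frame = base frame: x ahead of the robot, y to its left, z up, the work surface at z = 0. Lengths are in mm, angles in rad, forces in N, time in s.
With the tool pointing down it reaches from about 225 to 875 mm from the base axis. Payload 3.4 kg.
Tool frame: the origin (TCP) lies at the very end of the fingers, on their centre line; the grasp point (between the pads) lies 19 mm behind it; z points along the fingers, y is the line along which they close (so a half turn about z gives the same grasp; the last joint's range is limited). The gripper opens to 85 mm and grips with 20 to 120 N. Pads are 22 mm wide; open, the fingers measure 114 mm over their backs; the gripper's body (76 mm by 85 mm) begins 54 mm behind the grasp point. The pads swing forward as they close: fully open they stand 13 mm farther back than shut.
Start: joints at [-1.438, 0.276, 1.505, -0, 1.361, -0.121], TCP at [144.37, -556.615, 231.328] pointing down, gripper open.
Joint ranges: [-2.89, 2.89], [-0.75, 2.08], [0.22, 2.7], [-1.18, 4.32], [0.11, 2.71], [-2.7, 2.7]. Speed limits (rad/s): [2.57, 2.57, 3.14, 3.14, 3.14, 3.14].

INTERFACE

Orientations are given as [roll, pitch, yaw] about the fixed x, y, z axes, in that order (R = Rz(yaw) Ry(pitch) Rx(roll)).
In Python, from station import env gives the robot as it stands.
- The arm moves only by the tool jog_arm, never from a script. Its argument "rows" is one flat list of numbers, 5 for each row, row after row: the shift along the world's x, y, z in mm, then the turn about the world's z in degrees, then the opening, from -1 (shut) to 1 (fully open), so that 0 is half open. A call has exactly 8 rows; each row is the pose to reach, as a shift and turn from the pose commanded when the call began; what a row does not reach only later rows make up. A row lasts 1/8 s, in which the tool goes at most 62.5 mm and 10.7 degrees, less where a joint would pass 70% of its speed; a pose out of reach is approached as far as the arm can. A call with a gripper value outside its range is refused whole. The fingers move at their own pace and stop on an object; "squeeze" is the grip in N (left out, the last holds). Time passes only in rows, so rows that repeat a pose let the fingers close, or fill a call up. It gives the time, the measured TCP pose, the force, the opening and the grip force at its end, in the units of the state.
- env.sense(): the state, without advancing time (a new reading comes with each control period).
- env.get_image(name): name is "scene" or "top" or "wrist"; returns (picture, depth): 384x512x3 uint8, red, green, blue; 384x512 float32, mm along the optical axis (not along the pixel's ray), 0 where there is no reading.
- env.calibration(name): a dict with "fovy" (degrees; the focal length in pixels is half the picture's height over the tangent of half this angle, whatever the lens; pixels are square), "cx", "cy" (the principal point, pixels), "R" (3x3) and "t" (3): a world point X has camera coordinates R X + t; the wrist camera has in their place "tool_from_camera" (4x4, takes a point from camera to tool coordinates, whose origin is the TCP and whose axes are the flange's). Camera axes: x right, y down, z forward; pixel columns grow to the right and rows downward; lengths in mm; the calibration is good to about 2 mm. A picture is of the moment at which its call begins: read the wrist's pose just before it. calibration takes no time and is no camera call.
- env.finish_job(): hands the job in; it is judged then, once.
The state is a dict: "t": time; "qpos": joint angles; "joint_velocities": joint speeds; "joint_efforts": joint torques, N m; "ee_pos": TCP position; "eef_rot": TCP orientation; "wrist_force": force on the tool from outside, world axes, zero at the start; "wrist_torque": the same for the moment, N m; "grip_width": opening from 0.0 (shut) to 1.0 (fully open); "grip_force": force on a finger pad.
Only numpy, scipy, OpenCV 4.12 (cv2) and the standard library are available. Lean on these libraries where they do the work, as an engineer would, in place of code of your own. Each camera call takes 0.05 s, during which the arm holds its last target. There are 200 camera calls.

## Working session

There is one attempt and no reset: what is moved stays moved. The work goes in short steps, Python scripts to look and compute and a tool call to move; the robot and the scene stay as the last step left them, time stands still between calls to the robot, and variables do not carry over. Pictures are saved under pics/ and viewed, at most 14 in all, crops included, and the job is handed in when it is done.

Besides the shell and the picture viewer there is one more tool, called after "Request:" as name(argument=value, ...) on one line, values as JSON. jog_arm: Moves the arm, as the interface text tells. Its arguments: {"type":"object","properties":{"rows":{"type":"array","items":{"type":"number"}},"squeeze":{"type":"number"}},"required":["rows"]}

```bash
ls; mkdir -p pics
cat > h.py <<'E'
import numpy as np, cv2
from station import env
from scipy.spatial.transform import Rotation as Ro
def cam(name):
    s=env.sense(); c=env.calibration(name); im,d=env.get_image(name)
    f=192/np.tan(np.radians(c['fovy'])/2)
    if name=='wrist':
        T=np.array(c['tool_from_camera']); R=Ro.from_euler('xyz',s['eef_rot']).as_matrix()
        A=R@T[:3,:3]; b=R@T[:3,3]+np.array(s['ee_pos'])
    else:
        A=np.array(c['R']).T; b=-A@np.array(c['t'])
    return im,d,f,c['cx'],c['cy'],A,b
def save(name,fn):
    k=cam(name); cv2.imwrite(f'pics/{fn}.png',k[0][:,:,::-1])
    np.savez(f'pics/{fn}.npz',im=k[0],d=k[1],f=k[2],cx=k[3],cy=k[4],A=k[5],b=k[6]); return k
def load(fn):
    z=np.load(f'pics/{fn}.npz'); return [z[n] for n in ('im','d','f','cx','cy','A','b')]
def onplane(k,u,v,z):
    _,_,f,cx,cy,A,b=k; r=A@np.array([(u-cx)/f,(v-cy)/f,1]); return b+r*(z-b[2])/r[2]
def pt(k,u,v):
    _,d,f,cx,cy,A,b=k; return b+A@np.array([(u-cx)/f,(v-cy)/f,1])*d[int(v),int(u)]
def pix(k,X):
    _,_,f,cx,cy,A,b=k; p=A.T@(np.array(X)-b); return cx+f*p[0]/p[2],cy+f*p[1]/p[2]
def cloud(k):
    _,d,f,cx,cy,A,b=k; v,u=np.indices(d.shape); P=np.stack([(u-cx)/f*d,(v-cy)/f*d,d],-1)@A.T+b; P[d==0]=np.nan; return P
E
python3 - <<'E'
from h import *
s=env.sense(); print(s)
for n in ('top','scene'):
    k=save(n,n+'0'); print(n,k[2:])
E
```

```text
pics
{'t': 0.0, 'qpos': array([-1.43798163e+00,  2.76590727e-01,  1.50615985e+00, -3.26859378e-06,
        1.36069092e+00, -1.20995044e-01]), 'joint_velocities': array([-1.21306439e-03, -1.28843093e-03,  4.76286232e-05,  2.17703127e-03,
       -4.85630623e-04, -1.14726003e-03]), 'joint_efforts': array([-1.11423433e-03, -4.16773367e+01, -2.45805591e+01, -4.88072055e-04,
        1.08674282e-02, -2.11186051e-05]), 'ee_pos': array([ 144.30317201, -556.04083513,  230.4315014 ]), 'eef_rot': array([-3.13975695e+00, -2.19982650e-04,  2.53810227e-01]), 'wrist_force': array([ 0.68556975,  0.34940187, -0.56004685]), 'wrist_torque': array([-0.00029768,  0.03384753,  0.01562915]), 'grip_force': 0.0, 'grip_width': 0.99471704006943}
top (np.float64(489.69468797013724), 254.22444349540496, 194.04468297605865, array([[-0.02450504, -0.99271761,  0.11794592],
       [-0.99963875,  0.02302956, -0.01385671],
       [ 0.01103955, -0.11824287, -0.99292334]]), array([ 397.15034034,  -11.04334339, 1461.18879849]))
scene (np.float64(431.0935939840273), 246.83670166232628, 194.76533560570593, array([[-0.70809894, -0.42074749,  0.56706917],
       [-0.70608352,  0.41454616, -0.57410586],
       [ 0.00647726, -0.80692195, -0.59062256]]), array([-207.27673088,  758.98386172,  825.453564  ]))
```

View pics/top0.png

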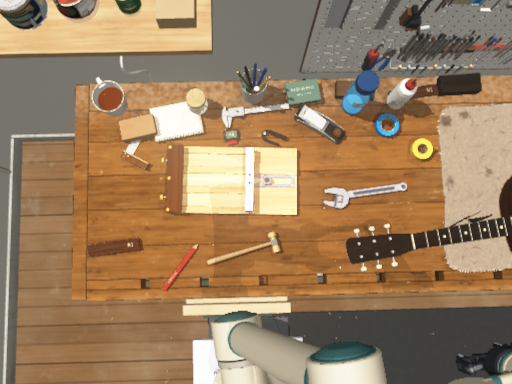

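View pics/scene0.png

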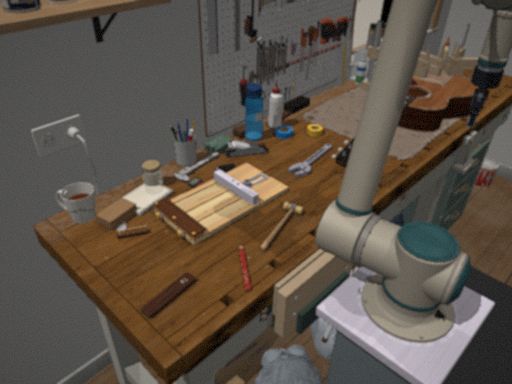

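The top view shows one blank at about (115,247), hammer at (245,250), wrench at (365,195), jig u 165–298 with its ledge on the left, and the fence at u≈250. I'll zoom in for pixel positions.

Run:
```python
from h import *
k=load('top0'); im=k[0][:,:,::-1]
a=cv2.resize(im[135:225,155:420],None,fx=3,fy=3,interpolation=cv2.INTER_CUBIC)
b=cv2.resize(im[225:295,80:345],None,fx=3,fy=3,interpolation=cv2.INTER_CUBIC)
cv2.imwrite('pics/z0.png',np.vstack([a,b]))
P=cloud(k)
def box(n,m):
    v,u=np.where(m); p=P[m]; r=cv2.minAreaRect(p[:,:2].astype(np.float32)); print(n,m.sum(),np.round(r[0]),np.round(r[1]),round(r[2],1),np.round(np.nanmedian(p[:,2]),1))
H=P[:,:,2]
print('bench z',np.nanmedian(H[265:280,180:240]))
def reg(v0,v1,u0,u1,z0,z1):
    m=np.zeros(H.shape,bool); m[v0:v1,u0:u1]=True; return m&(H>z0)&(H<z1)
box('blank',reg(230,265,82,150,7,30))
box('fence',reg(140,225,235,262,42,60))
box('ledge',reg(140,225,160,190,31,45))
box('jig',reg(135,225,160,305,12,60))
box('hammer',reg(230,270,200,290,7,40))
box('wrench',reg(175,215,315,415,6,30))
```

```text
bench z -1.730415876437064
blank 527 [414. 386.] [ 51. 153.] 5.1 11.0
fence 533 [609. -18.] [ 25. 187.] 87.5 48.8
ledge 1025 [619. 210.] [ 64. 201.] 87.0 35.9
jig 7492 [631.  46.] [410. 240.] 88.5 17.5
hammer 440 [419.  15.] [ 79. 229.] 9.0 15.9
wrench 797 [ 556. -356.] [109. 272.] 0.2 12.5
```

View pics/z0.png

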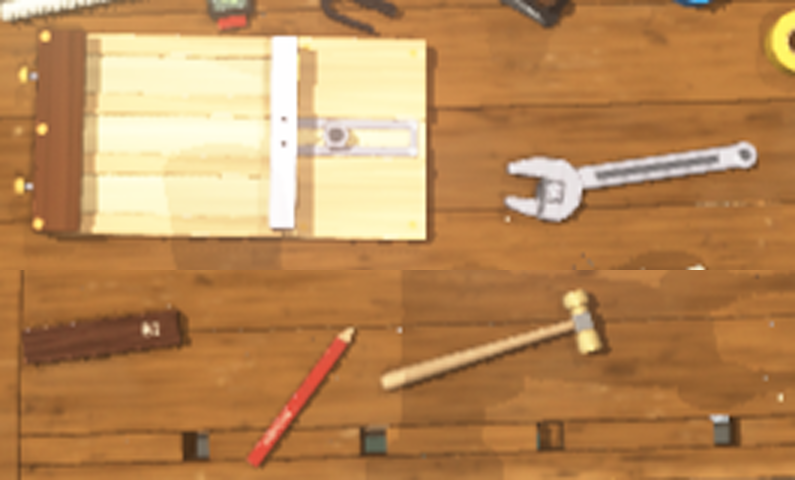

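Run:
```python
from h import *
k=load('top0'); print({n:v for n,v in env.calibration('wrist').items()})
A=lambda x,y,z:np.round(onplane(k,155+x/3,135+y/3,z)[:2],1)
B=lambda x,y,z:np.round(onplane(k,80+x/3,225+(y-270)/3,z)[:2],1)
print('blank',B(102,338,12),B(24,347,12),B(182,329,12))
print('hammer tail,neck,head',B(385,383,12),B(560,329,12),B(583,322,15),'faces',B(574,295,12),B(595,350,12))
print('plate BR,TR',A(427,239,18),A(425,40,18),'TL,BL ledge',A(38,32,37),A(33,230,37),'ledge edge',A(84,35,37),A(80,236,37))
print('fence front',A(271,38,50),A(269,228,50),'back',A(297,38,50),A(295,228,50),'nut',A(337,135,31.5))
print('wrench end hole',A(745,153,10),'handle st',A(585,179,10),'worm',A(549,190,18),'tips',A(510,166,15),A(508,208,15))
```

```text
{'fovy': 62.33620960087487, 'cx': 255.07977597130952, 'cy': 187.72321477934221, 'tool_from_camera': array([[ 1.12719692e-04, -9.51130266e-01, -3.08789902e-01,
         7.92534338e+01],
       [ 9.99999750e-01,  3.22857310e-04, -6.29423739e-04,
        -4.39198517e-01],
       [ 6.98359046e-04, -3.08789754e-01,  9.51130065e-01,
        -1.42717507e+02],
       [ 0.00000000e+00,  0.00000000e+00,  0.00000000e+00,
         1.00000000e+00]])}
blank [420.5 383.8] [413.6 459.6] [427.4 305.8]
hammer tail,neck,head [370.1 108.1] [418.4 -64.2] [424.6 -86.9] faces [451.3 -78.9] [397. -98.]
plate BR,TR [ 504.3 -157.1] [ 703.9 -162.1] TL,BL ledge [716.3 221.5] [520.6 227.1] ledge edge [712.3 176.3] [513.7 181.6]
fence front [702.4  -8. ] [516.1  -1.9] back [701.9 -33.4] [515.5 -27. ] nut [607.8 -70.7]
wrench end hole [ 583.5 -479.2] handle st [ 561.  -317.6] worm [ 550.  -279.7] tips [ 575.2 -242.5] [ 533.3 -238.8]
```

Request:
jog_arm(rows=[40,50,0,10,1,75,105,0,20,1,105,165,0,30,1,135,225,0,40,1,165,285,0,50,1,190,340,0,60,1,205,400,0,70,1,220,460,0,80.6,1])

```text
t: 1.1
ee_pos: [361.1, -108.5, 231.2]
eef_rot: [3.141, -0.0, 1.666]
wrist_force: [1.3, -0.2, 0.6]
grip_width: 1.002
grip_force: 0.0
```

Request:
jog_arm(rows=[10,60,0,0,1,20,120,0,0,1,25,180,0,0,1,30,240,0,0,1,40,300,0,0,1,50,360,-10,0,1,55,420,-20,0,1,56,480,-30,0,1])

```text
t: 2.1
ee_pos: [416.7, 371.5, 200.6]
eef_rot: [3.141, 0.001, 1.661]
wrist_force: [1.3, -0.3, 1.0]
grip_width: 0.999
grip_force: 0.0
```

Run:
```python
from h import *
k=save('wrist','w1'); s=env.sense(); print(s['t'],s['ee_pos'],np.degrees(s['eef_rot']))
P=cloud(k); H=P[:,:,2]; print(np.nanmin(H),np.nanmedian(H))
m=(H>6)&(H<20)&(np.hypot(P[:,:,0]-420,P[:,:,1]-384)<120)
n,l,st,c=cv2.connectedComponentsWithStats(m.astype(np.uint8))
i=1+st[1:,4].argmax(); p=P[l==i]; r=cv2.minAreaRect(p[:,:2].astype(np.float32)); print(r,np.nanmedian(p[:,2]))
```

```text
2.15 [416.22193468 379.07840412 198.86687447] [-179.94355689   -0.42314531   95.30133729]
-869.274881404034 -0.7007339522864982
((424.8494873046875, 389.39569091796875), (34.11231994628906, 151.18556213378906), 6.084975242614746) 11.493495096363574
```

Request:
jog_arm(rows=[0,1,-30,0.5,1,1,2,-60,0.5,1,1,2,-90,0.5,1,1,2,-100,0.5,1,1,2,-100,0.5,1,1,2,-100,0.5,1,1,2,-100,0.5,1,1,2,-100,0.5,1])

```text
t: 3.15
ee_pos: [418.2, 371.8, 102.1]
eef_rot: [3.14, -0.001, 1.669]
wrist_force: [0.7, -0.1, -0.8]
grip_width: 1.0
grip_force: 0.0
```

```bash
cat > rect.py <<'E'
from h import *
import sys
fn,x,y,rad,z0,z1=sys.argv[1],*map(float,sys.argv[2:7])
k=save('wrist',fn); s=env.sense(); print(s['t'],s['ee_pos'].round(1),np.degrees(s['eef_rot']).round(2))
P=cloud(k); H=P[:,:,2]
m=(H>z0)&(H<z1)&(np.hypot(P[:,:,0]-x,P[:,:,1]-y)<rad)
n,l,st,c=cv2.connectedComponentsWithStats(m.astype(np.uint8))
i=1+st[1:,4].argmax(); p=P[l==i]; r=cv2.minAreaRect(p[:,:2].astype(np.float32)); print(np.round(r[0],1),np.round(r[1],1),round(r[2],2),np.nanmedian(p[:,2]),st[i])
E
python3 rect.py w2 420 384 120 6 20
```

```text
3.2 [418.  371.7 101.9] [ 1.7994e+02 -3.0000e-02  9.5640e+01]
[424.7 388.8] [ 34.1 151.9] 6.07 11.505272154859682 [ 242   66   49  195 8701]
```

Request:
jog_arm(rows=[6,16,0,0.4,1,6,16,-30,0.4,1,6,16,-70,0.4,1,6,16,-90,0.4,1,6,16,-95,0.4,1,6,16,-95,0.4,0.2,6,16,-95,0.4,-0.6,6,16,-95,0.4,-0.6], squeeze=40)

```text
t: 4.2
ee_pos: [424.5, 388.1, 7.4]
eef_rot: [3.14, -0.001, 1.676]
wrist_force: [-2.8, -2.1, 25.6]
grip_width: 0.382
grip_force: 38.5
```

Request:
jog_arm(rows=[6,0,0,0,-0.6,6,0,0,0,-0.6,0,0,10,0,-0.6,0,0,40,0,-0.6,0,0,70,0,-0.6,0,0,100,0,-0.6,0,0,120,0,-0.6,0,0,120,0,-0.6])

```text
t: 5.2
ee_pos: [424.7, 388.3, 128.7]
eef_rot: [3.137, -0.002, 1.676]
wrist_force: [0.2, 0.9, -1.5]
grip_width: 0.376
grip_force: 39.9
```

Request:
jog_arm(rows=[25,-40,0,-1,-0.6,50,-80,0,-2,-0.6,75,-120,0,-3,-0.6,100,-160,0,-4,-0.6,125,-200,0,-5,-0.6,155,-240,0,-6,-0.6,175,-275,0,-7,-0.6,187,-294,0,-7.6,-0.6])

```text
t: 6.2
ee_pos: [610.9, 91.8, 125.2]
eef_rot: [-3.14, 0.0, 1.541]
wrist_force: [-0.4, 0.2, -0.1]
grip_width: 0.372
grip_force: 41.5
```

Request:
jog_arm(rows=[0,0,0,0,-0.6,0,0,0,0,-0.6,0,0,0,0,-0.6,0,0,0,0,-0.6,0,0,0,0,-0.6,0,0,0,0,-0.6,0,0,0,0,-0.6,0,0,0,0,-0.6])

```text
t: 7.2
ee_pos: [610.8, 93.5, 126.3]
eef_rot: [3.141, 0.0, 1.543]
wrist_force: [0.4, 0.1, -0.4]
grip_width: 0.374
grip_force: 41.5
```

Run:
```python
from h import *
k=save('wrist','w3'); s=env.sense(); print(s['t'],s['ee_pos'],np.degrees(s['eef_rot']))
for X in ([611,94,14],[609,-5,50],[613,178,37]): print(pix(k,X))
P=cloud(k); H=P[:,:,2]
# lane edges: scan profiles of z along world x at several y
for y in (20,40,130,150,165):
    m=(abs(P[:,:,1]-y)<3)&(H>8)&(H<24)&(P[:,:,0]>500)&(P[:,:,0]<720)
    x=P[m][:,0]; z=P[m][:,2]
    print(y,[(xb,round(float(np.median(z[abs(x-xb)<2])),1)) for xb in range(560,660,4) if (abs(x-xb)<2).sum()>3])
```

```text
7.25 [610.80323015  93.47637508 126.31949735] [1.79995739e+02 7.47937147e-04 8.84354270e+01]
(np.float64(255.3656322486618), np.float64(183.77249895672622))
(np.float64(256.22336768479954), np.float64(310.6355316698532))
(np.float64(255.0320189418983), np.float64(77.46471020237134))
20 []
40 [(560, 14.1), (564, 14.0), (656, 14.1)]
130 [(560, 14.0), (564, 13.9), (568, 14.1), (572, 14.0), (576, 14.1), (580, 18.0), (644, 18.2), (648, 18.1), (652, 18.1), (656, 18.2)]
150 [(560, 14.2), (564, 14.1), (568, 13.9), (572, 14.1), (576, 14.0), (580, 17.8), (644, 17.8), (648, 18.1), (652, 17.9), (656, 18.0)]
165 [(560, 13.9), (564, 14.0), (568, 14.3), (572, 14.1), (576, 14.2), (580, 17.1), (584, 18.4), (612, 14.0), (616, 14.2), (620, 13.7), (624, 14.0), (628, 14.2), (632, 13.7), (636, 13.8), (640, 15.8), (644, 18.2), (648, 17.9), (652, 18.1), (656, 18.1)]
```

View pics/w3.png

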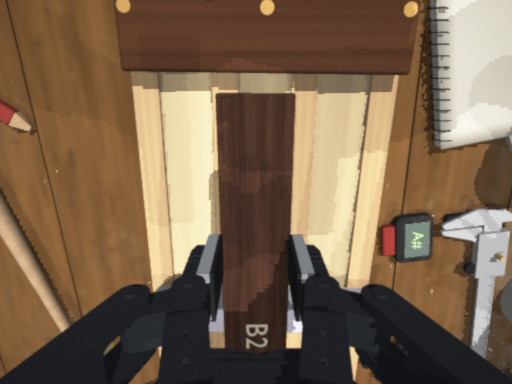

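The view shows the blank's far end at (255,95) and the ledge edge running from (122,70) to (415,75). The lane centre lies right of the blank, so I'm fitting the edges.

Run:
```python
from h import *
k=load('w3'); P=cloud(k); H=P[:,:,2]
# ledge edge: per column lowest row with H>32
pts=[]
for u in range(130,410,4):
    v=np.where((H[:110,u]>32)&(H[:110,u]<45))[0]
    if len(v): pts.append(P[v.max(),u])
p=np.array(pts); c=np.polyfit(p[:,0],p[:,1],1); print('ledge edge y at x=615',np.polyval(c,615),'angle',np.degrees(np.arctan(c[0])),p[:,0].min(),p[:,0].max())
# edges of lands by height 16 crossing per row
for lo,hi in ((560,600),(640,650),(480,530),(690,735),(625,660)):
    e=[]
    for v in range(80,285,3):
        x=P[v,:,0]; z=H[v]
        s=np.where((x>lo)&(x<hi))[0]
        for a,b in zip(s[:-1],s[1:]):
            za,zb=z[a],z[b]
            if (za-16)*(zb-16)<0 and abs(za-zb)>2 and max(za,zb)<21 and min(za,zb)>11: e.append(((x[a]+x[b])/2,P[v,a,1],np.sign(zb-za)))
    e=np.array(e)
    for sg in (-1,1):
        q=e[e[:,2]==sg] if len(e) else e
        if len(q)>6: 
            c=np.polyfit(q[:,1],q[:,0],1); r=q[:,0]-np.polyval(c,q[:,1]); q=q[abs(r)<3]; c=np.polyfit(q[:,1],q[:,0],1); print(lo,sg,len(q),'x@94',np.polyval(c,94).round(1),'x@165',np.polyval(c,165).round(1),'deg',np.degrees(np.arctan(c[0])).round(2))
```

```text
ledge edge y at x=615 181.60711339076235 angle -2.330152629937025 526.9898820773661 717.6821896475677
560 1 49 x@94 576.8 x@165 579.7 deg 2.3
690 1 47 x@94 697.1 x@165 699.9 deg 2.26
625 -1 40 x@94 657.2 x@165 660.1 deg 2.35
```

Request:
jog_arm(rows=[6,6,0,-0.7,-0.6,6,6,-30,-0.7,-0.6,6,6,-60,-0.7,-0.6,6,6,-85,-0.7,-0.6,6,6,-97,-0.7,-0.6,6,6,-101,-0.7,-0.6,6,6,-104,-0.7,-0.6,6,6,-104,-0.7,-0.6])

```text
t: 8.25
ee_pos: [617.3, 99.6, 23.0]
eef_rot: [3.14, -0.0, 1.531]
wrist_force: [0.7, 1.0, -0.2]
grip_width: 0.378
grip_force: 41.5
```

Request:
jog_arm(rows=[0,0,0,0,-0.6,0,0,0,0,-0.6,0,0,0,0,-0.2,0,0,0,0,-0.1,0,0,0,0,-0.1,0,0,20,0,-0.1,0,0,60,0,0,0,0,105,0,0])

```text
t: 9.25
ee_pos: [616.3, 99.5, 127.7]
eef_rot: [-3.14, 0.0, 1.531]
wrist_force: [0.6, 0.4, -0.7]
grip_width: 0.498
grip_force: 0.0
```

Run:
```python
from h import *
k=save('wrist','w4'); s=env.sense(); print(s['t'],s['ee_pos'],s['wrist_force'])
P=cloud(k); H=P[:,:,2]
m=(H>22.5)&(H<29)&(abs(P[:,:,0]-617)<30)&(P[:,:,1]<178)
n,l,st,c=cv2.connectedComponentsWithStats(m.astype(np.uint8)); i=1+st[1:,4].argmax(); p=P[l==i]
print(np.median(p[:,2]),cv2.minAreaRect(p[:,:2].astype(np.float32)),st[i])
```

```text
9.3 [620.33308572  99.78872589 134.9087727 ] [ 2.57584878 -0.16874726  3.09406461]
25.48832330721163 ((617.2696533203125, 100.36357116699219), (151.64041137695312, 34.1292724609375), 87.75411224365234) [ 234   89   46  180 7557]
```

Request:
jog_arm(rows=[-30,-15,0,3,0,-60,-30,0,6,0,-95,-45,0,9,0,-130,-62,0,12,0,-165,-80,0,15,0,-195,-95,-10,17,0,-209,-103,-20,18,0,-209,-103,-20,18,0])

```text
t: 10.3
ee_pos: [406.3, -3.6, 107.0]
eef_rot: [-3.14, -0.001, 1.844]
wrist_force: [0.9, -0.1, 0.8]
grip_width: 0.506
grip_force: 0.0
```

Request:
jog_arm(rows=[0,0,0,0,0,0,0,0,0,0,0,0,0,0,0,0,0,0,0,0,0,0,0,0,0,0,0,0,0,0,0,0,0,0,0,0,0,0,0,0])

```text
t: 11.3
ee_pos: [407.8, -3.5, 107.3]
eef_rot: [3.141, 0.0, 1.845]
wrist_force: [-0.6, -0.6, 0.8]
grip_width: 0.501
grip_force: 0.0
```

```bash
python3 rect.py w5 407 -4 130 7 30
python3 - <<'E'
from h import *
k=load('w5');P=cloud(k);H=P[:,:,2]
m=(H>7)&(H<24)&(np.hypot(P[:,:,0]-407,P[:,:,1]+4)<110)
n,l,st,c=cv2.connectedComponentsWithStats(m.astype(np.uint8)); i=1+st[1:,4].argmax(); p=P[l==i][:,:2]
for y in range(-110,115,15):
    q=p[abs(p[:,1]-y)<4]
    if len(q): print(y,q[:,0].min().round(1),q[:,0].max().round(1))
E
```

```text
11.35 [407.8  -3.5 107.3] [179.99   0.   105.74]
[401.5  11.1] [ 60.1 214.3] 15.31 16.24771116153994 [ 216   17   72  279 6278]
-95 398.7 429.9
-80 396.1 457.5
-65 416.3 454.1
-50 412.1 423.7
-35 408.0 419.4
-20 403.2 415.9
-5 399.0 411.7
10 394.2 408.3
25 389.2 404.8
40 385.3 400.4
55 380.5 396.9
70 375.6 393.4
85 371.6 389.0
100 368.3 385.5
```

Request:
jog_arm(rows=[-3,2.5,0,0,0,-3,2.5,-35,0,0,-3,2.5,-75,0,0,-3,2.5,-97,0,0,-3,2.5,-103,0,0,-3,2.5,-103,0,0,-3,2.5,-103,0,-1,-3,2.5,-103,0,-1], squeeze=90)

```text
t: 12.35
ee_pos: [405.5, -1.1, 5.5]
eef_rot: [3.14, 0.001, 1.845]
wrist_force: [-0.5, -0.4, 5.1]
grip_width: 0.154
grip_force: 88.0
```

Request:
jog_arm(rows=[0,0,0,0,-1,0,0,0,0,-1,0,0,0,0,-1,0,0,20,0,-1,0,0,50,0,-1,0,0,90,0,-1,0,0,110,0,-1,0,0,110,0,-1])

```text
t: 13.35
ee_pos: [405.9, -1.1, 115.9]
eef_rot: [3.137, 0.002, 1.846]
wrist_force: [-0.1, -0.2, -3.7]
grip_width: 0.161
grip_force: 88.4
```

Request:
jog_arm(rows=[10,-15,0,10,-1,20,-30,0,20,-1,30,-45,0,30,-1,40,-60,0,40,-1,50,-75,0,50,-1,60,-85,0,60,-1,69,-95,0,70,-1,69,-95,0,72,-1])

```text
t: 14.35
ee_pos: [473.5, -96.2, 113.0]
eef_rot: [3.141, -0.002, 3.101]
wrist_force: [-0.1, 0.6, -2.7]
grip_width: 0.159
grip_force: 88.4
```

Request:
jog_arm(rows=[0,0,-20,0,-1,0,0,-40,0,-1,0,0,-56,0,-1,0,0,-56,0,-1,0,0,-56,0,-1,0,0,-56,0,-1,0,0,-56,0,-1,0,0,-56,0,-1])

```text
t: 15.35
ee_pos: [474.0, -96.0, 58.7]
eef_rot: [-3.141, 0.001, 3.102]
wrist_force: [-0.1, 0.1, -3.4]
grip_width: 0.152
grip_force: 88.4
```

Run:
```python
from h import *
s=env.sense(); print(s['ee_pos'],np.degrees(s['eef_rot'])); k=save('top','t1'); kk=save('wrist','w6')
im=k[0][:,:,::-1]
cv2.imwrite('pics/t1z.png',np.vstack([cv2.resize(im[140:275,165:325],None,fx=3,fy=3,interpolation=cv2.INTER_CUBIC)]))
for n in (k,kk):
    P=cloud(n);H=P[:,:,2]
    m=(abs(P[:,:,0]-560)<45)&(abs(P[:,:,1]+100)<45)&(H>55)
    p=P[m]; print(len(p), p[:,:].min(0) if len(p) else '',np.percentile(p,[50,90,99],axis=0) if len(p) else '')
    if len(p): print(cv2.minAreaRect(p[:,:2].astype(np.float32)))
```

```text
[473.98689389 -95.99697569  58.65320866] [-1.79994389e+02  3.72024906e-02  1.77738604e+02]
89 [ 515.16392621 -129.77032532   65.17822813] [[527.09844441 -85.95402941 429.60638896]
 [565.92451653 -59.75357809 450.07344934]
 [566.70311303 -55.77794315 454.33812416]]
((541.3898315429688, -92.16706085205078), (32.092037200927734, 87.45130920410156), 42.64164352416992)
403 [ 515.0314681  -102.54530212   64.42215919] [[521.83250107 -97.3470611   68.75134316]
 [527.53939195 -93.36216055  69.81010813]
 [529.79073291 -92.56612601  70.36315008]]
((523.0083618164062, -97.53607177734375), (9.70815658569336, 16.048717498779297), 88.34407043457031)
```

View pics/t1z.png

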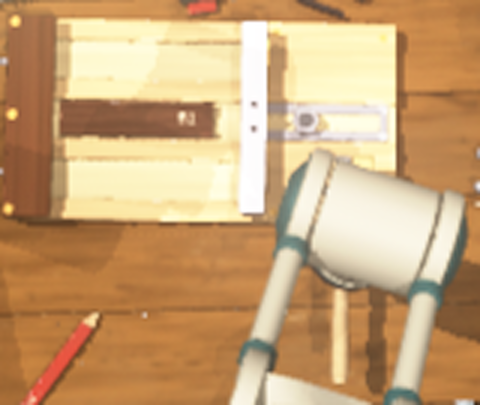

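Run:
```python
from h import *
k=load('w6');P=cloud(k);H=P[:,:,2]
for x in range(370,560,10):
    m=(abs(P[:,:,0]-x)<4)&(abs(P[:,:,1]+96)<14)&(H>40)&(H<85)
    p=P[m]
    if len(p)>5: print(x,len(p),np.percentile(p[:,2],97).round(1),np.median(p[:,1]).round(1))
k=save('scene','s1');P=cloud(k);H=P[:,:,2]
m=(abs(P[:,:,0]-557)<50)&(abs(P[:,:,1]+100)<50)&(H>40)&(H<85)
p=P[m];print(len(p),p.min(0),p.max(0))
im=k[0][:,:,::-1]; u,v=map(int,pix(k,[540,-80,50])); print(u,v)
cv2.imwrite('pics/s1z.png',cv2.resize(im[v-60:v+60,u-80:u+80],None,fx=4,fy=4,interpolation=cv2.INTER_CUBIC))
```

```text
370 1030 71.5 -90.8
380 931 71.5 -91.4
390 838 71.4 -91.8
400 762 71.2 -92.2
410 686 71.1 -92.6
420 609 71.1 -93.0
430 557 70.9 -93.4
440 498 70.8 -93.8
450 437 70.6 -94.2
460 1118 84.2 -95.3
470 491 82.7 -95.8
480 392 83.2 -95.7
490 303 70.1 -95.8
500 272 70.1 -96.5
510 246 70.1 -96.9
520 236 70.3 -97.3
530 85 70.0 -97.1
139 [ 507.40705595 -118.32840881   56.32435252] [571.44516771 -65.70877992  80.04355955]
265 183
```

View pics/s1z.png

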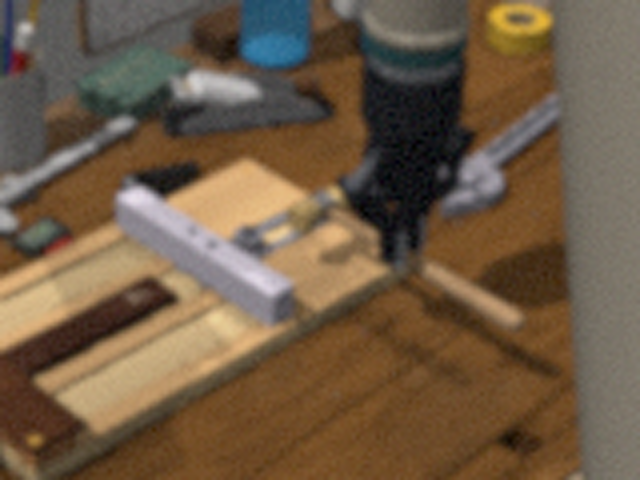

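Request:
jog_arm(rows=[0,0,-13,0,-1,0,0,-26,0,-1,0,0,-26,0,-1,0,8,-26,0,-1,0,16,-26,0,-1,0,24,-26,0,-1,0,32,-26,0,-1,0,35,-26,0,-1])

```text
t: 16.5
ee_pos: [473.7, -60.2, 32.5]
eef_rot: [3.141, 0.0, 3.103]
wrist_force: [0.9, -1.0, -2.5]
grip_width: 0.158
grip_force: 88.4
```

Request:
jog_arm(rows=[0,3,0,0,-1,0,6,0,0,-1,0,9,0,0,-1,0,12,0,0,-1,0,15,0,0,-1,0,18,0,0,-1,0,21,0,0,-1,0,24,0,0,-1])

```text
t: 17.5
ee_pos: [474.0, -38.1, 32.4]
eef_rot: [-3.14, 0.001, 3.102]
wrist_force: [-0.5, -4.1, -3.0]
grip_width: 0.156
grip_force: 88.7
```

Request:
jog_arm(rows=[0,3,0,0,-1,0,6,0,0,-1,0,9,0,0,-1,0,12,0,0,-1,0,15,0,0,-1,0,18,0,0,-1,0,20,0,0,-1,0,22,0,0,-1])

```text
t: 18.5
ee_pos: [474.8, -16.3, 32.5]
eef_rot: [-3.14, 0.002, 3.102]
wrist_force: [0.4, -5.7, -3.4]
grip_width: 0.156
grip_force: 88.8
```

```bash
cat > jig.py <<'E'
from h import *
import sys
s=env.sense(); print(s['t'],s['ee_pos'].round(1),s['wrist_force'].round(1),s['grip_force'])
k=save('top',sys.argv[1]); P=cloud(k);H=P[:,:,2]
m=(abs(P[:,:,0]-610)<110)&(P[:,:,1]>-40)&(P[:,:,1]<90)&(H>44)&(H<54); p=P[m]
r=cv2.minAreaRect(p[:,:2].astype(np.float32)); print('fence',r)
m=(abs(P[:,:,0]-613)<16)&(P[:,:,1]>-10)&(P[:,:,1]<190)&(H>20.5)&(H<28); p=P[m]
print('blank y',np.percentile(p[:,1],[1,99]),len(p))
E
python3 jig.py t2
```

```text
18.5 [474.8 -16.3  32.5] [ 0.4 -5.7 -3.4] 88.7548577785492
fence ((626.4981079101562, -6.58489990234375), (66.9488754272461, 156.2527618408203), 88.8619155883789)
blank y [ 30.57877071 178.69887957] 392
```

Request:
jog_arm(rows=[0,1.5,0,0,-1,0,3,0,0,-1,0,4.5,0,0,-1,0,6,0,0,-1,0,7,0,0,-1,0,8,0,0,-1,0,9,0,0,-1,0,10,0,0,-1])

```text
t: 19.55
ee_pos: [475.1, -6.2, 32.6]
eef_rot: [-3.14, 0.003, 3.101]
wrist_force: [1.1, -6.5, -3.8]
grip_width: 0.157
grip_force: 88.9
```

Request:
jog_arm(rows=[0,1,0,0,-1,0,2,0,0,-1,0,3,0,0,-1,0,4,0,0,-1,0,4.5,0,0,-1,0,5,0,0,-1,0,5,0,0,-1,0,5,0,0,-1])

```text
t: 20.55
ee_pos: [475.4, -1.2, 32.6]
eef_rot: [-3.14, 0.003, 3.101]
wrist_force: [1.7, -5.0, -4.1]
grip_width: 0.158
grip_force: 88.8
```

```bash
python3 jig.py t3
```

```text
20.55 [475.4  -1.2  32.6] [ 1.7 -5.  -4.1] 88.79295945167542
fence ((626.6806030273438, 3.2621726989746094), (81.58262634277344, 156.77471923828125), 88.538818359375)
blank y [ 45.31113684 178.68466083] 375
```

Request:
jog_arm(rows=[0,1,0,0,-1,0,2,0,0,-1,0,3,0,0,-1,0,4,0,0,-1,0,4,0,0,-1,0,4,0,0,-1,0,4,0,0,-1,0,4,0,0,-1])

```text
t: 21.6
ee_pos: [475.5, 2.9, 32.6]
eef_rot: [-3.14, 0.003, 3.101]
wrist_force: [1.6, -5.5, -4.1]
grip_width: 0.156
grip_force: 88.8
```

Request:
jog_arm(rows=[0,1,0,0,-1,0,2,0,0,-1,0,3,0,0,-1,0,3,0,0,-1,0,3,0,0,-1,0,3,0,0,-1,0,3,0,0,-1,0,3,0,0,-1])

```text
t: 22.6
ee_pos: [475.6, 5.6, 32.7]
eef_rot: [-3.14, 0.003, 3.101]
wrist_force: [1.2, -5.0, -3.8]
grip_width: 0.159
grip_force: 88.9
```

```bash
python3 jig.py t4
```

```text
22.6 [475.6   5.6  32.7] [ 1.2 -5.  -3.8] 88.89429330825806
fence ((627.0150146484375, 9.33218765258789), (81.5412826538086, 158.04759216308594), 88.7822036743164)
blank y [  4.41544545 179.06125579] 361
```

Request:
jog_arm(rows=[0,1,0,0,-1,0,2,0,0,-1,0,3,0,0,-1,0,3,0,0,-1,0,3,0,0,-1,0,3,0,0,-1,0,3,0,0,-1,0,3,0,0,-1])

```text
t: 23.65
ee_pos: [475.1, 7.2, 32.6]
eef_rot: [-3.137, 0.003, 3.101]
wrist_force: [0.4, -11.2, -3.1]
grip_width: 0.154
grip_force: 90.4
```

```bash
cat >> jig.py <<'E'
def fb(n):
    P=cloud(load(n));H=P[:,:,2]
    m=(P[:,:,0]>655)&(P[:,:,0]<695)&(abs(P[:,:,1]-10)<60)&(H>44)&(H<54); f=P[m]
    m=(abs(P[:,:,0]-614)<14)&(P[:,:,1]>15)&(P[:,:,1]<175)&(H>20.5)&(H<28); b=P[m]
    print(n,'fence mean y',f[:,1].mean().round(1),np.percentile(f[:,1],[2,98]).round(1),'blank vis',len(b),b[:,1].min().round(1))
for n in ('top0','t2','t3','t4',sys.argv[1]): fb(n)
E
python3 jig.py t5
```

```text
23.65 [475.1   7.2  32.6] [  0.4 -11.2  -3.1] 90.4128634929657
fence ((627.3526000976562, 9.621940612792969), (81.40044403076172, 157.71507263183594), 89.12591552734375)
blank y [ 54.28976113 178.36102871] 335
top0 fence mean y -20.7 [-32.7  -9.1] blank vis 3 42.6
t2 fence mean y 14.3 [ 2.2 26.1] blank vis 336 30.5
t3 fence mean y 29.2 [17.2 40.7] blank vis 319 18.7
t4 fence mean y 34.9 [22.9 46.7] blank vis 303 15.8
t5 fence mean y 35.2 [22.8 46.5] blank vis 284 19.2
```

Request:
jog_arm(rows=[0,1,0,0,-1,0,2,0,0,-1,0,2,0,0,-1,0,2,0,0,-1,0,2,0,0,-1,0,2,0,0,-1,0,2,0,0,-1,0,2,0,0,-1])

```text
t: 24.7
ee_pos: [474.9, 8.3, 32.6]
eef_rot: [-3.136, 0.002, 3.101]
wrist_force: [-0.3, -15.9, -2.8]
grip_width: 0.157
grip_force: 91.9
```

```bash
python3 jig.py t6 | tail -1
```

```text
t6 fence mean y 34.9 [22.7 46.5] blank vis 295 19.2
```

Request:
jog_arm(rows=[0,-6,0,0,-1,0,-20,0,0,-1,0,-40,10,0,-1,-10,-60,40,0,-1,-25,-70,70,0,-1,-40,-60,80,-10,-1,-55,-40,80,-20,-1,-69,-20,80,-30,-1])

```text
t: 25.75
ee_pos: [403.8, -7.6, 112.4]
eef_rot: [3.141, -0.0, 2.572]
wrist_force: [0.2, -0.2, -2.7]
grip_width: 0.152
grip_force: 88.5
```

Request:
jog_arm(rows=[0,4,0,-10,-1,0,8,0,-20,-1,0,10,0,-30,-1,0,10,-20,-40,-1,0,10,-50,-42,-1,0,10,-80,-42,-1,0,10,-92,-42,-1,0,10,-98,-42,-1])

```text
t: 26.75
ee_pos: [404.8, 2.0, 14.0]
eef_rot: [-3.141, -0.0, 1.845]
wrist_force: [0.9, 0.1, -2.9]
grip_width: 0.155
grip_force: 88.4
```

Request:
jog_arm(rows=[0,0,-2,0,-1,0,0,-4,0,-1,0,0,-6,0,-1,0,0,-7,0,-1,0,0,-7,0,-1,0,0,-7,0,-1,0,0,-7,0,-1,0,0,-7,0,-1])

```text
t: 27.75
ee_pos: [404.8, 2.0, 7.4]
eef_rot: [3.141, 0.0, 1.846]
wrist_force: [0.0, -0.6, -2.6]
grip_width: 0.159
grip_force: 88.4
```

Request:
jog_arm(rows=[0,0,0,0,-0.5,0,0,0,0,0,0,0,0,0,0,0,0,20,0,0,0,0,60,0,0,0,0,100,0,0,0,0,130,0,0,0,0,130,0,0])

```text
t: 28.75
ee_pos: [406.6, 1.7, 139.4]
eef_rot: [3.136, 0.003, 1.846]
wrist_force: [0.0, -0.0, -0.0]
grip_width: 0.499
grip_force: 0.0
```

Request:
jog_arm(rows=[25,-8,0,0,0.6,60,-20,0,0,0.6,95,-32,0,0,0.6,130,-44,0,0,0.6,165,-55,-20,0,0.6,195,-65,-40,0,0.6,204,-68,-55,0,0.6,204,-68,-55,0,0.6])

```text
t: 29.75
ee_pos: [606.7, -65.5, 79.8]
eef_rot: [-3.136, -0.003, 1.845]
wrist_force: [-1.0, 0.5, -0.1]
grip_width: 0.796
grip_force: 0.0
```

Request:
jog_arm(rows=[0,0,0,0,0.6,0,0,0,0,0.6,0,0,0,0,0.6,0,0,0,0,0.6,0,0,0,0,0.6,0,0,0,0,0.6,0,0,0,0,0.6,0,0,0,0,0.6])

```text
t: 30.75
ee_pos: [608.8, -66.0, 82.3]
eef_rot: [3.142, -0.0, 1.846]
wrist_force: [0.0, -0.5, 0.0]
grip_width: 0.796
grip_force: 0.0
```

Run:
```python
from h import *
k=save('wrist','w7'); s=env.sense(); print(s['t'],s['ee_pos'],np.degrees(s['eef_rot']))
P=cloud(k);H=P[:,:,2]; 
m=(H>28)&(H<36)&(np.hypot(P[:,:,0]-611,P[:,:,1]+66)<30)
n,l,st,c=cv2.connectedComponentsWithStats(m.astype(np.uint8)); i=1+st[1:,4].argmax(); p=P[l==i]
print(st[i],p.mean(0),cv2.minEnclosingCircle(p[:,:2].astype(np.float32)))
# hexagon fit by support widths
q=p[:,:2]-np.median(p[:,:2],0)
w=[]
for a in range(0,60):
    ww=[np.ptp(np.percentile(q@[np.cos(np.radians(a+o)),np.sin(np.radians(a+o))],[0.5,99.5])) for o in (0,60,120)]; w.append(np.mean(ww))
print('flat normal deg mod60',np.argmin(w),min(w),max(w))
u,v=map(int,pix(k,[611,-66,31])); print(u,v)
cv2.imwrite('pics/w7z.png',cv2.resize(k[0][max(0,v-75):v+75,u-100:u+100,::-1],None,fx=4,fy=4,interpolation=cv2.INTER_CUBIC))
```

```text
30.8 [608.78661339 -65.97340121  82.27619404] [ 1.79999319e+02 -3.62348116e-03  1.05737365e+02]
[ 237  194   41   38 1104] [609.94572759 -65.31727327  32.17404645] ((610.2650756835938, -66.61459350585938), 13.846870422363281)
flat normal deg mod60 54 23.883394478129077 25.36166594503742
258 212
```

View pics/w7z.png

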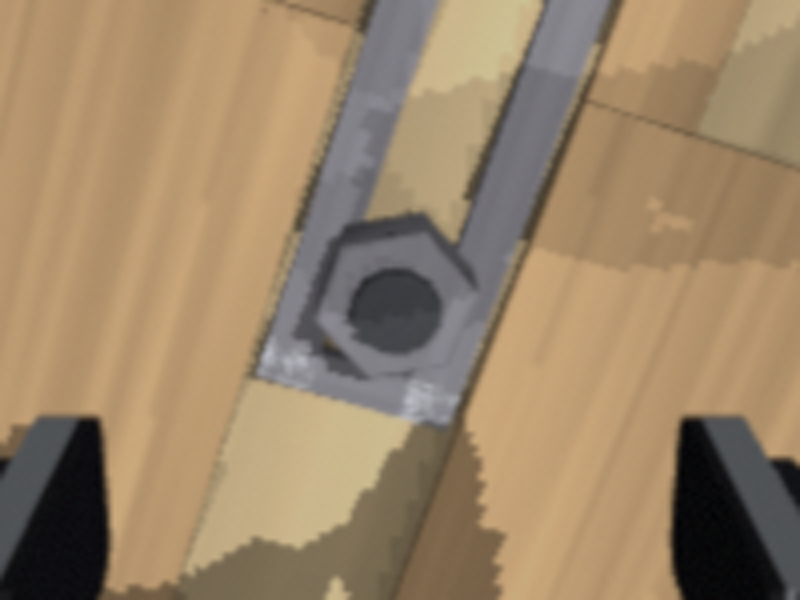

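The nut's flats show clearly: centre at about (610.2,-66.6) and flat normals at 54.5° mod 60°. Next I look at the wrench.

Request:
jog_arm(rows=[-5,-25,0,-1,0.6,-10,-55,0,-2,0.6,-17,-85,0,-3,0.6,-25,-120,0,-4,0.6,-32,-155,0,-5,0.6,-40,-190,0,-6,0.6,-44,-209,0,-7,0.6,-44,-209,0,-8,0.6])

```text
t: 31.8
ee_pos: [564.6, -275.8, 82.2]
eef_rot: [3.141, -0.0, 1.703]
wrist_force: [-0.3, 0.0, 0.1]
grip_width: 0.803
grip_force: 0.0
```

Request:
jog_arm(rows=[0,0,0,0,0.6,0,0,0,0,0.6,0,0,0,0,0.6,0,0,0,0,0.6,0,0,0,0,0.6,0,0,0,0,0.6,0,0,0,0,0.6,0,0,0,0,0.6])

```text
t: 32.8
ee_pos: [564.8, -275.0, 82.3]
eef_rot: [3.142, -0.0, 1.706]
wrist_force: [-0.2, 0.3, -0.6]
grip_width: 0.799
grip_force: 0.0
```

Run:
```python
from h import *
k=save('wrist','w8'); s=env.sense(); print(s['t'],s['ee_pos'],np.degrees(s['eef_rot']))
for X in ([560,-247,15],[555,-276,18]): print(pix(k,X))
cv2.imwrite('pics/w8z.png',cv2.resize(k[0][60:384,126:386,::-1],None,fx=1.8,fy=1.8,interpolation=cv2.INTER_CUBIC))
```

```text
32.85 [ 564.79264804 -275.00681649   82.3190712 ] [1.79993054e+02 1.53953246e-04 9.77363563e+01]
(np.float64(253.7283409996447), np.float64(164.20499208855492))
(np.float64(241.06530698068545), np.float64(204.41666880979432))
```

View pics/w8z.png

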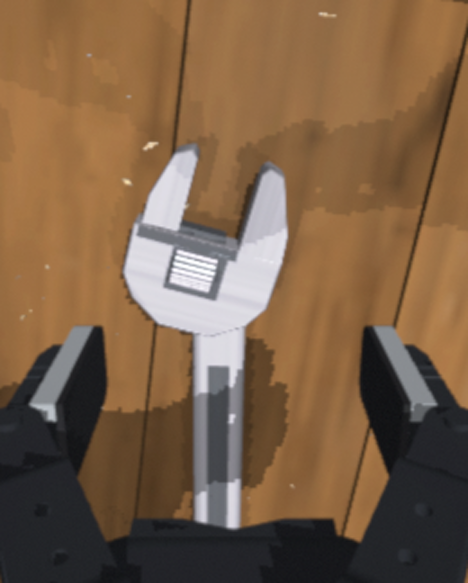

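Run:
```python
from h import *
k=load('w8'); Q=lambda x,y,z:onplane(k,126+x/1.8,60+y/1.8,z)[:2]
mt,mb=Q(198,152,15),Q(182,224,15); ft,fb=Q(262,167,15),Q(241,240,15); w=Q(193,272,18); h1,h2=Q(219,345,12.5),Q(217,515,12.5)
ang=lambda a:np.degrees(np.arctan2(a[1],a[0]))
print(mt,mb,ft,fb,'worm',w,'dirs',ang(mt-mb),ang(ft-fb),'handle',ang(h2-h1),h1,h2)
wy=ang(h2-h1)-194.9; print('wyaw from handle',wy%360)
a=np.radians((ang(mt-mb)+ang(ft-fb))/2); n=np.array([-np.sin(a),np.cos(a)]); print('opening',((mt+mb)/2-(ft+fb)/2)@n)
P=cloud(k);H=P[:,:,2]; m=(H>16.3)&(H<24)&(np.hypot(*(P[:,:,:2]-w).transpose(2,0,1))<14); p=P[m]; print('worm depth',len(p),p.mean(0),p[:,2].max())
# height map extraction near jaws at z>10
m=((H>9)&(H<22)).astype(np.uint8)
m2=cv2.resize(m[60:384,126:386]*255,None,fx=1.8,fy=1.8,interpolation=cv2.INTER_NEAREST); 
for y in range(150,245,12):
    r=np.where(m2[y]>0)[0]; r=r[(r>100)&(r<320)]; d=np.where(np.diff(r)>3)[0]; print(y,[(r[i],r[i+1],(np.linalg.norm(Q(r[i],y,15)-Q(r[i+1],y,15))).round(1)) for i in d])
```

```text
[ 546.49592551 -235.19575301] [ 543.63629567 -263.75841533] [ 570.81390207 -237.58019614] [ 567.06106278 -267.15520989] worm [ 550.15025632 -281.73362477] dirs 84.2827264419262 82.7682600919079 handle -83.27302042711236 [ 564.56736625 -315.23885252] [ 575.01984597 -403.85643229]
wyaw from handle 81.82697957288764
opening 24.045072655647875
worm depth 394 [ 549.97277591 -281.46903863   17.68396195] 19.71712196451844
150 []
162 []
174 [(np.int64(194), np.int64(261), np.float64(25.1))]
186 [(np.int64(190), np.int64(258), np.float64(25.6))]
198 [(np.int64(187), np.int64(254), np.float64(25.4))]
210 [(np.int64(185), np.int64(251), np.float64(25.2))]
222 [(np.int64(181), np.int64(247), np.float64(25.4))]
234 [(np.int64(224), np.int64(243), np.float64(7.4))]
```

Request:
jog_arm(rows=[-5,0,0,-7,-1,-14,1.5,0,-15,-1,-14,1.5,0,-15,-1,-14,1.5,-20,-15,-1,-14,1.5,-40,-15,-1,-14,1.5,-57,-15,-1,-14,1.5,-60,-15,-1,-14,1.5,-62,-15,-1], squeeze=20)

```text
t: 33.85
ee_pos: [551.2, -273.7, 20.4]
eef_rot: [3.141, 0.0, 1.445]
wrist_force: [-0.4, 0.4, -0.1]
grip_width: -0.004
grip_force: 0.0
```

Request:
jog_arm(rows=[0,0,-1,0,-1,0,0,-2,0,-1,0,0,-3,0,-1,0,0,-3,0,-1,0,0,-3,0,-1,0,0,-3,0,-1,0,0,-3,0,-1,0,0,-3,0,-1])

```text
t: 34.85
ee_pos: [551.1, -273.7, 17.9]
eef_rot: [3.141, 0.0, 1.444]
wrist_force: [0.5, 1.3, 5.3]
grip_width: -0.004
grip_force: 2.8
```

Request:
jog_arm(rows=[0,0,-0.4,0,-1,0,0,-0.8,0,-1,-0.4,-3,-0.8,0,-1,-0.8,-6,-0.8,0,-1,-1.2,-9,-0.8,0,-1,-1.6,-12,-0.8,0,-1,-1.8,-14,-0.8,0,-1,-2,-16,-0.8,0,-1])

```text
t: 35.85
ee_pos: [549.0, -288.4, 18.0]
eef_rot: [3.141, -0.002, 1.444]
wrist_force: [-1.5, 4.1, 11.7]
grip_width: 0.001
grip_force: 6.0
```

Request:
jog_arm(rows=[0,0,6,0,-1,0,0,6,0,-1,1,8,6,0,-1,2,16,6,0,-1,2,16,6,0,-1,2,16,2,0,-1,2,16,0,0,-1,2,16,0,0,-1])

```text
t: 36.85
ee_pos: [551.2, -273.6, 17.8]
eef_rot: [3.14, 0.0, 1.444]
wrist_force: [-1.8, 2.2, 8.4]
grip_width: -0.001
grip_force: 4.3
```

Request:
jog_arm(rows=[0,0,-0.2,0,-1,-0.4,-3,-0.2,0,-1,-0.8,-6,-0.2,0,-1,-1.2,-9,-0.2,0,-1,-1.6,-12,-0.2,0,-1,-1.8,-14,-0.2,0,-1,-2,-16,-0.2,0,-1,-2,-16,6,0,-1])

```text
t: 37.85
ee_pos: [548.7, -289.6, 22.7]
eef_rot: [3.142, -0.0, 1.444]
wrist_force: [0.4, 0.3, 0.4]
grip_width: 0.004
grip_force: 0.0
```

Request:
jog_arm(rows=[0,0,4,0,-1,1,8,4,0,-1,2,16,4,0,-1,2,16,0,0,-1,2,16,-4,0,-1,2,16,-6,0,-1,2,16,-6.2,0,-1,2,16,-6.2,0,-1])

```text
t: 38.85
ee_pos: [550.9, -273.3, 17.7]
eef_rot: [3.141, -0.0, 1.444]
wrist_force: [-1.8, 1.6, 9.8]
grip_width: -0.001
grip_force: 5.1
```

Request:
jog_arm(rows=[-0.4,-3,0,0,-1,-0.8,-6,0,0,-1,-1.2,-9,0,0,-1,-1.6,-12,0,0,-1,-1.8,-14,0,0,-1,-2,-16,0,0,-1,-2,-16,10,0,-1,0,-5,64,0,0])

```text
t: 39.85
ee_pos: [548.4, -277.8, 77.5]
eef_rot: [-3.134, -0.003, 1.443]
wrist_force: [0.8, -0.8, 0.4]
grip_width: 0.199
grip_force: 0.0
```

Request:
jog_arm(rows=[10,15,0,5,0.6,14,15,0,10,0.6,14,15,0,15,0.6,14,15,0,15,0.6,14,15,0,15,0.6,14,15,0,15,0.6,14,15,0,15,0.6,14,15,0,15,0.6])

```text
t: 40.85
ee_pos: [564.8, -263.5, 80.3]
eef_rot: [3.142, 0.0, 1.706]
wrist_force: [-0.9, 0.6, 1.7]
grip_width: 0.796
grip_force: 0.0
```

```bash
cat > wr.py <<'E'
from h import *
import sys
k=save('wrist',sys.argv[1]); s=env.sense(); print(s['t'],s['ee_pos'].round(1),np.degrees(s['eef_rot']).round(1)); z0=float(sys.argv[2])
P=cloud(k);H=P[:,:,2]-z0
m=(H>9)&(H<22)&(np.hypot(P[:,:,0]-float(sys.argv[3]),P[:,:,1]-float(sys.argv[4]))<160)
n,l,st,c=cv2.connectedComponentsWithStats(m.astype(np.uint8)); i=1+st[1:,4].argmax(); M=l==i
gaps=[]
for v in range(60,230):
    r=np.where(M[v])[0]
    d=np.where(np.diff(r)>8)[0]
    for j in d:
        if H[v,r[j]]>12.5 and H[v,r[j+1]]>12.5: gaps.append((*onplane(k,r[j]+.5,v,15+z0)[:2],*onplane(k,r[j+1]-.5,v,15+z0)[:2]))
g=np.array(gaps)
if len(g)>4:
    g=g[2:-2]; mo,fi=g[:,:2],g[:,2:]
    a1=np.polyfit(mo[:,1],mo[:,0],1); a2=np.polyfit(fi[:,1],fi[:,0],1); wy=90-np.degrees(np.arctan((a1[0]+a2[0])/2)); a=np.radians(wy)
    n=np.array([-np.sin(a),np.cos(a)]); print(len(g),'wyaw',wy,90-np.degrees(np.arctan(a1[0])),90-np.degrees(np.arctan(a2[0])),'opening',(mo.mean(0)-fi.mean(0))@n,'fixed mid',fi.mean(0))
p=P[M]; h=p[(p[:,1]<float(sys.argv[4])-65)]
if len(h)>50:
    c=np.polyfit(h[:,1],h[:,0],1); print('handle ang',-90+np.degrees(np.arctan(-c[0]))*-1*-1, 'x at y=-320',np.polyval(c,-320), 'slope',c[0])
w=P[(H>16.3)&(H<24)&M]; print('worm',len(w),w.mean(0) if len(w) else '')
E
python3 wr.py w9 0 556 -252
```

```text
40.9 [ 564.8 -263.5   80.4] [180.    0.   97.7]
worm 8837 [ 604.70055468 -145.0284913    18.11329233]
```

```bash
sed -i 's/<160)/<85)/' wr.py; python3 wr.py w9 0 556 -260
```

```text
40.95 [ 564.8 -263.5   80.3] [180.    0.   97.7]
4 wyaw 82.46850275080689 83.56205094125825 81.38044509877611 opening 28.838165266306692 fixed mid [ 569.43863498 -248.55048806]
handle ang -88.51843470710291 x at y=-320 566.0694391516982 slope -0.025863957312848393
worm 461 [ 550.42507348 -279.20976225   17.5587613 ]
```

Request:
jog_arm(rows=[1,-30,0,-0.5,0.2,1,-62.5,0,-0.5,0.2,1,-62.5,-20,-0.5,0.2,1,-62.5,-50,-0.5,0.2,1,-62.5,-70,-0.5,0.2,1,-62.5,-77,-0.5,0.2,1,-62.5,-77,-0.5,-0.6,1,-62.5,-77,-0.5,-1], squeeze=110)

```text
t: 41.95
ee_pos: [566.3, -326.4, 4.5]
eef_rot: [3.141, 0.001, 1.697]
wrist_force: [-1.1, 1.3, 4.0]
grip_width: 0.217
grip_force: 109.2
```

Request:
jog_arm(rows=[0,0,0,0,-1,0,0,0,0,-1,0,0,0,0,-1,0,0,10,0,-1,0,0,30,0,-1,0,0,45,0,-1,0,0,50,0,-1,0,0,50,0,-1])

```text
t: 42.95
ee_pos: [565.8, -325.9, 53.4]
eef_rot: [3.141, 0.0, 1.697]
wrist_force: [0.4, -0.1, -5.1]
grip_width: 0.218
grip_force: 108.3
```

Request:
jog_arm(rows=[0,0,0,0,-1,0,0,0,0,-1,0,0,0,0,-1,0,0,0,0,-1,0,0,0,0,-1,0,0,0,0,-1,0,0,0,0,-1,0,0,0,0,-1])

```text
t: 43.95
ee_pos: [565.8, -326.0, 53.4]
eef_rot: [3.141, 0.0, 1.697]
wrist_force: [0.0, -0.6, -4.3]
grip_width: 0.217
grip_force: 108.3
```

Run:
```python
from h import *
k=save('wrist','w10'); s=env.sense(); print(s['t'],s['ee_pos'].round(1),np.degrees(s['eef_rot']).round(2))
P=cloud(k);H=P[:,:,2]
cv2.imwrite('pics/w10z.png',cv2.resize(k[0][:,126:386,::-1],None,fx=1.5,fy=1.5,interpolation=cv2.INTER_CUBIC))
m=(H>45)&(P[:,:,1]<-200)&(P[:,:,1]>-305)&(abs(P[:,:,0]-556)<40)
p=P[m]; c=np.linalg.lstsq(np.c_[p[:,:2]-[556,-251],np.ones(len(p))],p[:,2],rcond=None)[0]; print('plane',c, len(p))
```

```text
44.0 [ 565.8 -326.    53.4] [179.99   0.    97.24]
plane [ 3.91414028e-03 -3.84329515e-02  6.21012971e+01] 16483
```

View pics/w10z.png

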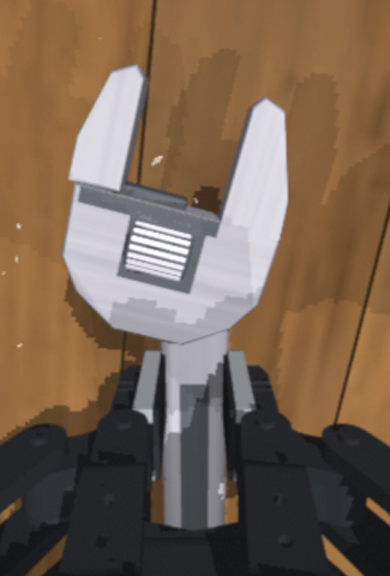

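The head sits level within about 2°. Moving-jaw edge runs (146,85)–(122,188) and fixed-jaw edge (250,112)–(217,232). Computing the throat next.

Run:
```python
from h import *
k=load('w10'); 
Q=lambda x,y,z=62:onplane(k,126+x/1.5,y/1.5,z)[:2]
P=cloud(k);H=P[:,:,2]
M=(H>50)
mo=[];fi=[]
for v in range(75,125,2):
    r=np.where(M[v,150:340])[0]+150; d=np.where(np.diff(r)>15)[0]
    if len(d): j=d[0]; mo.append(Q((r[j]+.5-126)*1.5,v*1.5)); fi.append(Q((r[j+1]-.5-126)*1.5,v*1.5))
mo,fi=np.array(mo),np.array(fi)
a1=np.degrees(np.arctan(np.polyfit(mo[:,1],mo[:,0],1)[0])); a2=np.degrees(np.arctan(np.polyfit(fi[:,1],fi[:,0],1)[0])); print('wyaws',90-a1,90-a2,len(mo))
wy=90-(a1+a2)/2; a=np.radians(wy); x=np.array([np.cos(a),np.sin(a)]); n=np.array([-x[1],x[0]])
print('opening',(mo.mean(0)-fi.mean(0))@n)
tipf,tipm=Q(266,99),Q(132,66); w=Q(160,251,65); s=env.sense()['ee_pos'][:2]
print('along x: tips',(tipf-s)@x,(tipm-s)@x,'worm',(w-s)@x,'y worm',(w-s)@n,'fixed y',(fi.mean(0)-s)@n)
xt=np.mean([(tipf-s)@x-16,(w-s)@x+29]); yt=(fi.mean(0)-s)@n+12
print('throat rel',xt,yt,'from worm y',(w-s)@n-2,'world',s+xt*x+yt*n,'model', 75*np.cos(np.radians(14.9)),75*np.sin(np.radians(14.9)))
print('handle',[Q(*q,58) for q in ((195,360),(195,500))])
```

```text
wyaws 86.35909355021278 82.25437430653417 25
opening 26.944101858821334
along x: tips 88.85378649879476 88.78345086994761 worm 43.029467548955196 y worm 19.72207079028036 fixed y 5.306658126518412
throat rel 72.44162702387499 17.306658126518414 from worm y 17.72207079028036 world [ 555.77572895 -252.15912215] model 72.4782059490997 19.28495948660222
handle [array([ 565.14255313, -317.56706478]), array([ 572.2202255 , -372.81495606])]
```

Request:
jog_arm(rows=[8,25,5,0,-1,15,48,5,0,-1,23,72,5,0,-1,31,96,5,1,-1,39,120,5,2,-1,46,145,5,2.2,-1,54,170,3,2.2,-1,59,185.5,0,2.2,-1])

```text
t: 45.0
ee_pos: [625.1, -138.5, 53.2]
eef_rot: [3.142, -0.0, 1.737]
wrist_force: [0.6, -0.6, -5.1]
grip_width: 0.218
grip_force: 108.3
```

Request:
jog_arm(rows=[0,0,-4,0,-1,0,0,-8,0,-1,0,0,-8,0,-1,0,0,-8,0,-1,0,0,-8,0,-1,0,0,-8,0,-1,0,0,-8,0,-1,0,0,-8,0,-1])

```text
t: 46.0
ee_pos: [624.8, -140.4, 45.4]
eef_rot: [3.141, 0.0, 1.736]
wrist_force: [-0.4, -1.0, -4.5]
grip_width: 0.216
grip_force: 108.3
```

Run:
```python
from h import *
k=save('wrist','w11'); s=env.sense(); print(s['t'],s['ee_pos'].round(1),np.degrees(s['eef_rot']).round(2))
cv2.imwrite('pics/w11z.png',cv2.resize(k[0][0:230,126:386,::-1],None,fx=2.5,fy=2.5,interpolation=cv2.INTER_CUBIC))
P=cloud(k);H=P[:,:,2]
m=(H>36)&(P[:,:,1]<-30)&(P[:,:,1]>-120)&(abs(P[:,:,0]-612)<40); p=P[m]
print(np.linalg.lstsq(np.c_[p[:,:2]-[612,-66.6],np.ones(len(p))],p[:,2],rcond=None)[0])
w=load('w7');P=cloud(w);H=P[:,:,2]
m=(np.hypot(P[:,:,0]-610,P[:,:,1]+66)<40)&(H<30); print('bracket H pct',np.percentile(H[m],[5,50,95]))
```

```text
46.05 [ 624.8 -140.4   45.4] [180.    -0.    99.45]
[ 0.18207446 -0.22570715 52.39062577]
bracket H pct [13.52610712 17.61833888 19.04857114]
```

View pics/w11z.png

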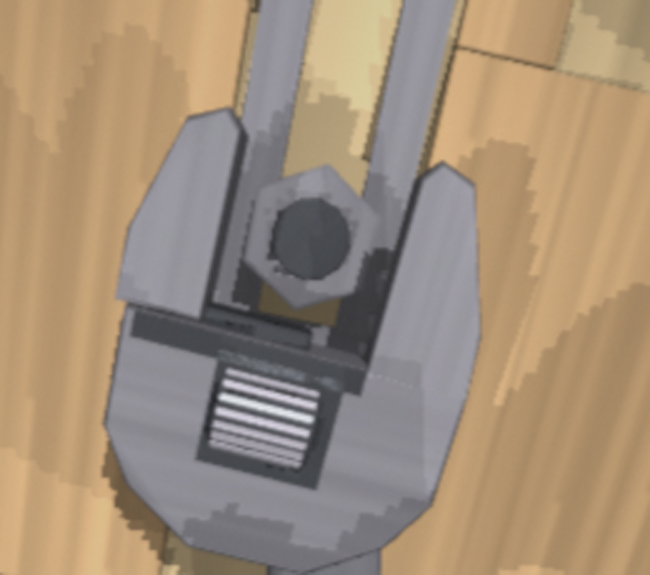

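Run:
```python
from h import *
k=load('w11'); Q=lambda x,y,z:onplane(k,126+x/2.5,y/2.5,z)[:2]
nut=Q(312,238,31.5); zt=53.8
lm,lb,rm,rb=[Q(*q,zt) for q in ((242,130),(208,298),(418,168),(372,358))]
ang=lambda a:np.degrees(np.arctan2(*a[::-1])); print('nut',nut,'jaws',ang(lm-lb),ang(rm-rb),'nutflats',ang(Q(262,190,31.5)-Q(245,262,31.5)),ang(Q(380,215,31.5)-Q(362,290,31.5)))
a=np.radians((ang(lm-lb)+ang(rm-rb))/2); x=np.array([np.cos(a),np.sin(a)]); n=np.array([-x[1],x[0]])
print('open',((lm+lb)/2-(rm+rb)/2)@n)
mid=(lm+lb+rm+rb)/4; tips=Q(440,163,zt)@x,Q(235,110,zt)@x; w=Q(264,418,zt+3)
print('lateral nut-mid',(nut-mid)@n,'along: nut - (tip-16)',nut@x-np.array(tips)+16,'nut-(worm+29)',(nut-w)@x-29,x,n)
```

```text
nut [610.44164157 -66.75761339] jaws 85.38229081784914 86.95477314416085 nutflats 84.13590182586242 86.5109967956246
open 28.635318257853303
lateral nut-mid -0.05364930983807192 along: nut - (tip-16) [-0.46498655 -0.55316634] nut-(worm+29) 0.7576778034118519 [0.0668219  0.99776492] [-0.99776492  0.0668219 ]
```

Request:
jog_arm(rows=[0,0,-4,0,-1,0,0,-8,0,-1,0,0,-12,0,-1,0,0,-16,0,-1,0,0,-19,0,-1,0,0,-21,0,-1,0,0,-22,0,-1,0,0,-22.5,0,-1])

```text
t: 47.05
ee_pos: [624.9, -140.5, 23.0]
eef_rot: [3.141, 0.0, 1.736]
wrist_force: [-0.9, 0.5, -3.3]
grip_width: 0.217
grip_force: 108.5
```

Request:
jog_arm(rows=[0,0,-0.5,0,-1,0,0,-1,0,-1,0,0,-1.5,0,-1,0,0,-1.5,0,-1,0,0,-1.5,0,-0.4,0,0,-1.5,0,-0.2,0,0,-1.5,0,0,0,0,-1.5,0,0], squeeze=60)

```text
t: 48.05
ee_pos: [624.9, -140.5, 21.2]
eef_rot: [3.141, 0.0, 1.736]
wrist_force: [0.4, -0.6, 0.4]
grip_width: 0.5
grip_force: 0.0
```

Request:
jog_arm(rows=[0,0,15,0,0,0,0,40,0,0,0,15,60,0,0,0,30,60,0,0,0,30,60,0,0,0,30,60,0,0,0,30,60,0,0,0,30,60,0,0])

```text
t: 49.05
ee_pos: [624.6, -110.8, 80.8]
eef_rot: [-3.141, -0.0, 1.735]
wrist_force: [-0.2, -0.2, -0.8]
grip_width: 0.501
grip_force: 0.0
```

Run:
```python
from h import *
k=save('wrist','w12'); s=env.sense(); print(s['t'],s['ee_pos'].round(1),np.degrees(s['eef_rot']).round(2))
cv2.imwrite('pics/w12z.png',cv2.resize(k[0][0:230,126:386,::-1],None,fx=2.5,fy=2.5,interpolation=cv2.INTER_CUBIC))
P=cloud(k);H=P[:,:,2]
m=(H>29)&(H<40)&(np.hypot(P[:,:,0]-612,P[:,:,1]+85)<35); p=P[m]
print(np.linalg.lstsq(np.c_[p[:,:2]-[612,-66.6],np.ones(len(p))],p[:,2],rcond=None)[0])
w=P[(H>34.7)&(H<40)&(np.hypot(P[:,:,0]-606,P[:,:,1]+95)<25)]; print('worm',w.mean(0),len(w))
```

```text
49.1 [ 624.7 -110.8   80.9] [-1.7997e+02 -1.0000e-02  9.9420e+01]
[-8.03904518e-04 -1.71368270e-02  3.26746375e+01]
worm [607.37478552 -95.6697502   35.87257519] 480
```

View pics/w12z.png

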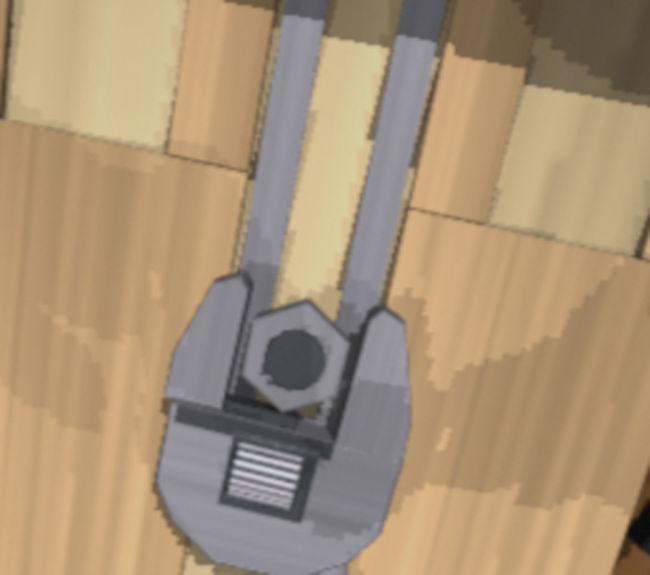

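Request:
jog_arm(rows=[-9,3,0,-7,-1,-18,7,0,-15,-1,-18,7,0,-15,-1,-18,7,-15,-15,-1,-18,7,-30,-15,-1,-18,7,-40,-15,-1,-18,7,-44,-15,-1,-18,7,-45,-15,-1], squeeze=20)

```text
t: 50.1
ee_pos: [606.2, -103.3, 36.2]
eef_rot: [-3.14, -0.0, 1.474]
wrist_force: [-3.4, 1.1, 5.5]
grip_width: 0.001
grip_force: 2.6
```

Request:
jog_arm(rows=[0,0,-0.5,0,-1,0,0,-1,0,-1,0,0,-1,0,-1,0,0,-1,0,-1,0,0,-1,0,-1,0,0,-1,0,-1,0,0,-1,0,-1,0,0,-1,0,-1])

```text
t: 51.1
ee_pos: [606.2, -103.3, 36.2]
eef_rot: [-3.141, 0.0, 1.474]
wrist_force: [-3.7, 0.7, 7.6]
grip_width: -0.003
grip_force: 3.2
```

Request:
jog_arm(rows=[0,0,-0.5,0,-1,0.3,3,-0.5,0,-1,0.6,6,-0.5,0,-1,0.9,9,-0.5,0,-1,1.2,12,-0.5,0,-1,1.4,14,-0.5,0,-1,1.6,16,-0.5,0,-1,1.6,16,-0.5,0,-1])

```text
t: 52.1
ee_pos: [608.0, -88.2, 35.8]
eef_rot: [3.141, 0.002, 1.474]
wrist_force: [-3.0, -0.9, 6.2]
grip_width: -0.002
grip_force: 3.1
```

Request:
jog_arm(rows=[0,0,6,0,-1,-0.8,-8,6,0,-1,-1.6,-16,6,0,-1,-1.6,-16,6,0,-1,-1.6,-16,3,0,-1,-1.6,-16,1,0,-1,-1.6,-16,0,0,-1,-1.6,-16,0,0,-1])

```text
t: 53.1
ee_pos: [606.7, -103.4, 36.1]
eef_rot: [3.141, 0.0, 1.474]
wrist_force: [-4.1, -0.3, 7.5]
grip_width: -0.006
grip_force: 4.4
```

Request:
jog_arm(rows=[0,0,-0.1,0,-1,0.3,3,-0.1,0,-1,0.6,6,-0.1,0,-1,0.9,9,-0.1,0,-1,1.2,12,-0.1,0,-1,1.4,14,-0.1,0,-1,1.6,16,-0.1,0,-1,1.6,16,-0.1,0,-1])

```text
t: 54.1
ee_pos: [608.1, -88.2, 35.8]
eef_rot: [-3.142, 0.002, 1.475]
wrist_force: [-3.1, -2.1, 8.1]
grip_width: 0.003
grip_force: 3.6
```

Request:
jog_arm(rows=[0,0,6,0,-1,-0.8,-8,6,0,-1,-1.6,-16,6,0,-1,-1.6,-16,6,0,-1,-1.6,-16,3,0,-1,-1.6,-16,1,0,-1,-1.6,-16,0,0,-1,-1.6,-16,0,0,-1])

```text
t: 55.1
ee_pos: [606.7, -103.4, 36.1]
eef_rot: [3.141, 0.0, 1.474]
wrist_force: [-2.9, -0.2, 9.3]
grip_width: -0.001
grip_force: 4.6
```

Request:
jog_arm(rows=[0,0,-0.1,0,-1,0.3,3,-0.1,0,-1,0.6,6,-0.1,0,-1,0.9,9,-0.1,0,-1,1.2,12,-0.1,0,-1,1.4,14,-0.1,0,-1,1.6,16,-0.1,0,-1,1.6,16,-0.1,0,-1])

```text
t: 56.1
ee_pos: [607.4, -88.3, 35.8]
eef_rot: [-3.14, 0.002, 1.475]
wrist_force: [-5.2, -1.5, 9.1]
grip_width: 0.0
grip_force: 4.5
```

Request:
jog_arm(rows=[0,0,6,0,-1,-0.8,-8,6,0,-1,-1.6,-16,6,0,-1,-1.6,-16,6,0,-1,-1.6,-16,3,0,-1,-1.6,-16,1,0,-1,-1.6,-16,0,0,-1,-1.6,-16,0,0,-1])

```text
t: 57.1
ee_pos: [606.8, -103.4, 36.1]
eef_rot: [3.141, 0.0, 1.474]
wrist_force: [-2.1, 0.0, 10.3]
grip_width: 0.001
grip_force: 4.8
```

Request:
jog_arm(rows=[0,0,-0.1,0,-1,0.3,3,-0.1,0,-1,0.6,6,-0.1,0,-1,0.9,9,-0.1,0,-1,1.2,12,-0.1,0,-1,1.4,14,-0.1,0,-1,1.6,16,-0.1,0,-1,1.6,16,-0.1,0,-1])

```text
t: 58.1
ee_pos: [607.8, -89.0, 36.0]
eef_rot: [-3.141, 0.003, 1.475]
wrist_force: [-4.2, -3.4, 9.3]
grip_width: -0.001
grip_force: 4.8
```

Request:
jog_arm(rows=[0,0,15,0,-1,8,-10,44,7,0,16,-22,44,15,0,16,-22,44,15,0,16,-22,44,15,0,16,-22,44,15,0,16,-22,44,15,0,16,-22,44,15,0])

```text
t: 59.1
ee_pos: [624.2, -109.2, 78.4]
eef_rot: [-3.141, -0.0, 1.736]
wrist_force: [-0.1, -0.3, -0.6]
grip_width: 0.499
grip_force: 0.0
```

Run:
```python
from h import *
k=save('wrist','w13'); s=env.sense(); print(s['t'],s['ee_pos'].round(1),np.degrees(s['eef_rot']).round(2))
cv2.imwrite('pics/w13z.png',cv2.resize(k[0][0:230,126:386,::-1],None,fx=2.5,fy=2.5,interpolation=cv2.INTER_CUBIC))
```

```text
59.15 [ 624.3 -109.3   78.4] [-1.7999e+02 -1.0000e-02  9.9440e+01]
```

View pics/w13z.png

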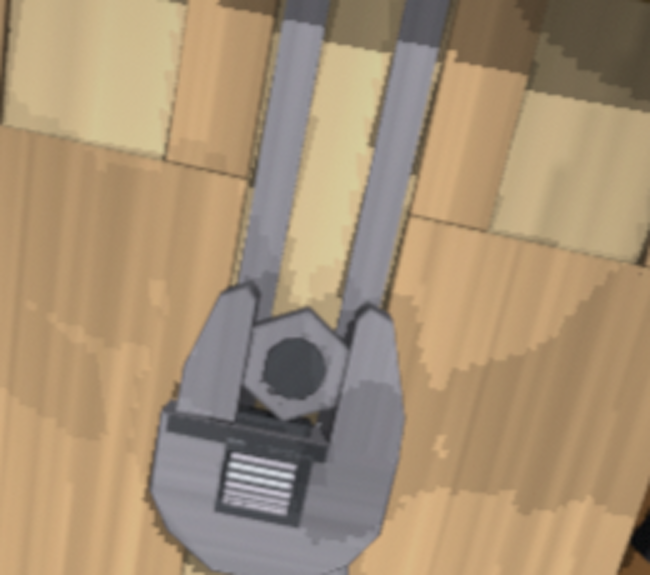

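Request:
jog_arm(rows=[-9,3,0,-7,-1,-18,6,0,-15,-1,-18,6,0,-15,-1,-18,6,-15,-15,-1,-18,6,-30,-15,-1,-18,6,-40,-15,-1,-18,6,-42.6,-15,-1,-18,6,-43.2,-15,-1])

```text
t: 60.15
ee_pos: [605.9, -103.3, 36.1]
eef_rot: [-3.14, -0.0, 1.474]
wrist_force: [-3.4, 1.5, 11.9]
grip_width: -0.0
grip_force: 5.9
```

Request:
jog_arm(rows=[0,0,-0.2,0,-1,0.3,3,-0.3,0,-1,0.6,6,-0.4,0,-1,0.9,9,-0.5,0,-1,1.2,12,-0.6,0,-1,1.4,14,-0.6,0,-1,1.6,16,-0.6,0,-1,1.6,16,-0.6,0,-1])

```text
t: 61.15
ee_pos: [609.1, -90.0, 36.1]
eef_rot: [3.139, 0.004, 1.475]
wrist_force: [-1.7, -5.2, 8.3]
grip_width: -0.001
grip_force: 4.4
```

Request:
jog_arm(rows=[0,0,6,0,-1,-0.8,-8,6,0,-1,-1.6,-16,6,0,-1,-1.6,-16,6,0,-1,-1.6,-16,3,0,-1,-1.6,-16,1,0,-1,-1.6,-16,0.2,0,-1,-1.6,-16,0.2,0,-1])

```text
t: 62.15
ee_pos: [606.3, -103.4, 36.2]
eef_rot: [3.141, 0.0, 1.474]
wrist_force: [-2.4, -0.0, 7.2]
grip_width: -0.002
grip_force: 4.1
```

Request:
jog_arm(rows=[0,0,-0.2,0,-1,0.3,3,-0.3,0,-1,0.6,6,-0.4,0,-1,0.9,9,-0.5,0,-1,1.2,12,-0.5,0,-1,1.4,14,-0.5,0,-1,1.6,16,-0.5,0,-1,1.6,16,-0.5,0,-1])

```text
t: 63.15
ee_pos: [609.5, -89.3, 36.1]
eef_rot: [3.137, 0.004, 1.475]
wrist_force: [-1.3, -4.4, 6.9]
grip_width: 0.001
grip_force: 3.5
```

Request:
jog_arm(rows=[0,0,15,0,-1,8,-10,44,7,0,16,-22,44,15,0,16,-22,44,15,0,16,-22,44,15,0,16,-22,44,15,0,16,-22,44,15,0,16,-22,44,15,0])

```text
t: 64.15
ee_pos: [623.8, -109.2, 78.3]
eef_rot: [-3.141, -0.0, 1.735]
wrist_force: [0.4, 0.4, 0.6]
grip_width: 0.505
grip_force: 0.0
```

Run:
```python
from h import *
k=save('wrist','w14'); s=env.sense(); print(s['t'],s['ee_pos'].round(1),np.degrees(s['eef_rot']).round(2))
cv2.imwrite('pics/w14z.png',np.vstack([cv2.resize(load(n)[0][100:215,180:300,::-1],None,fx=5,fy=5,interpolation=cv2.INTER_CUBIC)[:298] for n in ('w13','w14')]))
P=cloud(k);H=P[:,:,2]
# handle points
m=(H>25)&(H<34)&(P[:,:,1]<-122)&(P[:,:,1]>-200)&(abs(P[:,:,0]-622)<30)
p=P[m]; print(len(p))
for y in range(-175,-120,8):
    q=p[abs(p[:,1]-y)<2]
    if len(q)>3: print(y,q[:,0].min().round(1),q[:,0].max().round(1))
```

```text
64.2 [ 623.9 -109.3   78.3] [-1.800e+02 -1.000e-02  9.943e+01]
3015
-175 622.8 644.3
-167 620.8 643.1
-159 618.9 641.7
-151 617.1 639.4
-143 615.1 638.2
-135 614.0 635.9
-127 612.3 634.6
```

View pics/w14z.png

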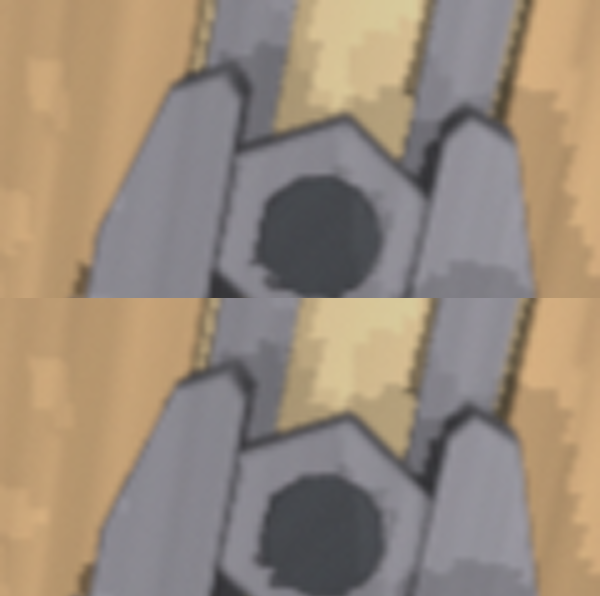

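Both views show the jaws flush on both flats and no change between them, so the jaw is snug. Now I grip the handle.

Request:
jog_arm(rows=[2,-20,0,1,0.2,4,-40,0,2.6,0.2,4,-40,-20,2.6,0.2,4,-40,-40,2.6,0.2,4,-40,-52,2.6,0.2,4,-40,-56.5,2.6,0.2,4,-40,-56.5,2.6,-0.4,4,-40,-56.5,2.6,-1], squeeze=60)

```text
t: 65.2
ee_pos: [628.2, -149.7, 22.9]
eef_rot: [3.141, 0.001, 1.782]
wrist_force: [-2.0, -0.3, -0.5]
grip_width: 0.23
grip_force: 59.0
```

Request:
jog_arm(rows=[0,0,0,0,-1,0,0,0,0,-1,0,0,0,0,-1,0,0,0,0,-1,0,0,0,0,-1,0,0,0,0,-1,0,0,0,0,-1,0,0,0,0,-1])

```text
t: 66.2
ee_pos: [628.2, -149.7, 22.8]
eef_rot: [3.141, 0.001, 1.781]
wrist_force: [-2.7, -1.4, 6.3]
grip_width: 0.235
grip_force: 59.7
```

Request:
jog_arm(rows=[-5.8,-1,0,-4,-1,-11.7,-1.7,0,-8,-1,-17.7,-1.9,0,-12,-1,-23.6,-1.7,0,-16,-1,-29.5,-1,0,-20,-1,-35.3,0,0,-24,-1,-41.1,1.4,0,-28,-1,-46.7,3.3,0,-32,-1])

```text
t: 67.2
ee_pos: [582.7, -147.2, 22.8]
eef_rot: [3.137, 0.001, 1.222]
wrist_force: [0.6, -2.1, 4.2]
grip_width: 0.232
grip_force: 59.7
```

Request:
jog_arm(rows=[-5.5,2.2,0,-4,-1,-10.8,4.8,0,-8,-1,-16,7.8,0,-12,-1,-20.9,11.1,0,-16,-1,-25.6,14.8,0,-20,-1,-30,18.7,0,-24,-1,-34.1,23,0,-28,-1,-37.9,27.5,0,-32,-1])

```text
t: 68.2
ee_pos: [544.6, -120.4, 22.8]
eef_rot: [3.137, 0.0, 0.664]
wrist_force: [-0.4, -3.5, 4.4]
grip_width: 0.233
grip_force: 59.7
```

```bash
python3 -c "
from h import *
s=env.sense(); print(s['ee_pos'],np.degrees(s['eef_rot']),s['wrist_force'],s['wrist_torque'],s['grip_width'])"
```

```text
[ 544.58494321 -120.44583711   22.81991745] [1.79720165e+02 9.04750505e-03 3.80716678e+01] [-0.44594841 -3.46916169  4.35738825] [-0.63646961  0.21471441  0.55150562] 0.23287591986114717
```

Request:
jog_arm(rows=[-0.9,1.2,0,-1,-1,-1.8,2.4,0,-2,-1,-2.7,3.6,0,-3,-1,-3.5,4.8,0,-4,-1,-4.3,6,0,-5,-1,-5.1,7.3,0,-6,-1,-5.9,8.5,0,-7,-1,-5.9,8.5,0,-7,-1])

```text
t: 69.2
ee_pos: [538.9, -112.1, 22.8]
eef_rot: [3.137, -0.0, 0.545]
wrist_force: [-1.6, -5.3, 5.2]
grip_width: 0.232
grip_force: 59.8
```

```bash
python3 -c "
from h import *
s=env.sense(); print(s['ee_pos'],np.degrees(s['eef_rot']),s['wrist_force'],s['wrist_torque'],s['grip_width'])"
```

```text
[ 538.85106571 -112.14001032   22.77519513] [ 1.79721135e+02 -2.61462857e-02  3.12222374e+01] [-1.62089262 -5.30824209  5.18610219] [-0.88600674  0.15863715  0.51175565] 0.23205402260377742
```

Request:
jog_arm(rows=[-0.7,1.3,0,-1,-1,-1.4,2.6,0,-2,-1,-2.1,3.9,0,-3,-1,-2.8,5.2,0,-4,-1,-2.8,5.2,0,-4,-1,-2.8,5.2,0,-4,-1,-2.8,5.2,0,-4,-1,-2.8,5.2,0,-4,-1])

```text
t: 70.2
ee_pos: [536.7, -107.1, 22.8]
eef_rot: [3.136, -0.002, 0.475]
wrist_force: [-0.4, -6.0, 4.4]
grip_width: 0.234
grip_force: 59.7
```

Run:
```python
from h import *
k=save('wrist','w15'); s=env.sense(); print(s['ee_pos'],np.degrees(s['eef_rot']),s['wrist_force'],s['wrist_torque'])
P=cloud(k);H=P[:,:,2]
for X in ([610.3,-66.7,33],):print(pix(k,X))
# wrench yaw from handle
m=(H>25)&(H<34)&(np.hypot(P[:,:,0]-610,P[:,:,1]+66)>55)&(np.hypot(P[:,:,0]-610,P[:,:,1]+66)<78)&(P[:,:,0]<595)&(P[:,:,1]<-50)
p=P[m]; c=p.mean(0)-[610.3,-66.7,0]; print(len(p),c,np.degrees(np.arctan2(c[1],c[0])))
cv2.imwrite('pics/w15z.png',cv2.resize(k[0][0:230,126:386,::-1],None,fx=2.5,fy=2.5,interpolation=cv2.INTER_CUBIC))
```

```text
[ 536.70405837 -107.09866779   22.76585523] [ 1.79683238e+02 -9.70439699e-02  2.72279650e+01] [ 0.09624436 -7.03977069  3.38797261] [-0.94864126  0.02593448  0.5511828 ]
(np.float64(250.80700022681737), np.float64(72.42482856838159))
2279 [-58.2367142  -31.26095238  30.3545525 ] -151.77349053635413
```

Request:
jog_arm(rows=[-0.5,1.3,0,-1,-1,-1.1,2.6,0,-2,-1,-1.7,4,0,-3,-1,-2.3,5.3,0,-4,-1,-2.3,5.3,0,-4,-1,-2.3,5.3,0,-4,-1,-2.3,5.3,0,-4,-1,-2.3,5.3,0,-4,-1])

```text
t: 71.25
ee_pos: [534.4, -101.8, 22.7]
eef_rot: [3.136, -0.002, 0.405]
wrist_force: [0.5, -6.6, 3.3]
grip_width: 0.232
grip_force: 59.6
```

Run:
```python
from h import *
k=save('wrist','w16'); s=env.sense(); print(s['ee_pos'],np.degrees(s['eef_rot']),s['wrist_force'],s['wrist_torque'])
P=cloud(k);H=P[:,:,2]
m=(H>25)&(H<34)&(np.hypot(P[:,:,0]-610,P[:,:,1]+66)>55)&(np.hypot(P[:,:,0]-610,P[:,:,1]+66)<78)&(P[:,:,0]<595)&(P[:,:,1]<-50)
p=P[m]; c=p.mean(0)-[610.3,-66.7,0]; print(len(p),c,np.degrees(np.arctan2(c[1],c[0])))
cv2.imwrite('pics/w16z.png',cv2.resize(k[0][0:230,126:386,::-1],None,fx=2.5,fy=2.5,interpolation=cv2.INTER_CUBIC))
```

```text
[ 534.36629652 -101.85699037   22.71690837] [ 1.79692534e+02 -1.17870217e-01  2.32059376e+01] [ 1.29203111 -6.29982142  3.20649692] [-0.99300693 -0.00225347  0.48377127]
2277 [-60.33193372 -27.56840714  30.28330654] -155.44218130568882
```

View pics/w16z.png

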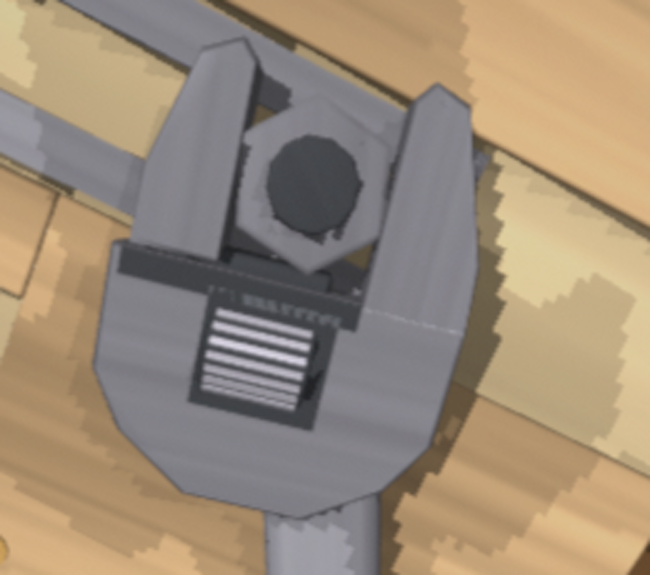

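The wrench handle is at about -155°, and the nut now lags the jaws by roughly 5°. So the nut is against its end at about 68° of turn, which means tight. Next I relieve it slightly and lift the wrench off.

Request:
jog_arm(rows=[0.6,-1.3,0,1,-1,1.2,-2.7,0,2,-1,1.7,-4,0,3,-1,1.7,-4,0,3,-1,1.7,-4,0,3,-1,1.7,-4,2,3,-1,1.7,-4,4,3,-1,1.7,-4,6,3,-1], squeeze=110)

```text
t: 72.3
ee_pos: [535.4, -104.0, 27.0]
eef_rot: [3.14, -0.002, 0.454]
wrist_force: [7.1, -2.7, -10.8]
grip_width: 0.209
grip_force: 108.2
```

Request:
jog_arm(rows=[0,0,3,0,-1,0,0,6,0,-1,0,0,9,0,-1,0,0,12,0,-1,0,0,15,0,-1,0,0,20,0,-1,0,0,25,0,-1,0,0,30,0,-1])

```text
t: 73.3
ee_pos: [540.6, -101.6, 56.8]
eef_rot: [3.139, -0.012, 0.452]
wrist_force: [18.2, 6.9, -21.8]
grip_width: 0.207
grip_force: 108.2
```

Run:
```python
from h import *
k=save('wrist','w17'); s=env.sense(); print(s['ee_pos'],np.degrees(s['eef_rot']),s['wrist_force'],s['wrist_torque'])
P=cloud(k);H=P[:,:,2]
m=(np.hypot(P[:,:,0]-600,P[:,:,1]+70)<40)&(H>36); p=P[m]; print(len(p),np.percentile(p[:,2],[5,50,95]))
```

```text
[ 540.28825256 -101.73932217   57.26865908] [179.8716952   -0.66475677  25.93352584] [ 16.7426354    5.661207   -18.62677379] [ 0.66394205 -2.05774228  0.00572805]
10750 [37.8101513  47.16384701 53.87936115]
```

The lift shows 20 N and a tilted wrench, so the jaw is wedged on the nut. I'll put it back down and back the jaw off with the worm.

Request:
jog_arm(rows=[0,0,-5,0,-1,0,0,-10,0,-1,0,0,-15,0,-1,0,0,-20,0,-1,0,0,-25,0,-1,0,0,-30,0,-1,0,0,-34,0,-1,0,0,-35,0,-1])

```text
t: 74.35
ee_pos: [525.7, -102.4, 22.8]
eef_rot: [-3.132, 0.014, 0.46]
wrist_force: [-12.1, -0.4, 20.4]
grip_width: 0.21
grip_force: 112.4
```

Request:
jog_arm(rows=[0,0,0,0,-1,0,0,0,0,-0.3,0,0,0,0,0,0,0,0,0,0,0,0,20,0,0,0,0,40,0,0,15,7,58,0,0,30,14,58,0,0])

```text
t: 75.35
ee_pos: [565.8, -89.7, 82.2]
eef_rot: [3.14, -0.002, 0.454]
wrist_force: [0.1, -0.6, -0.0]
grip_width: 0.499
grip_force: 0.0
```

Request:
jog_arm(rows=[0,0,0,0,0,0,0,0,0,0,0,0,0,0,0,0,0,0,0,0,0,0,0,0,0,0,0,0,0,0,0,0,0,0,0,0,0,0,0,0])

```text
t: 76.35
ee_pos: [564.1, -89.7, 81.0]
eef_rot: [3.141, -0.0, 0.454]
wrist_force: [-0.7, 0.4, -0.1]
grip_width: 0.5
grip_force: 0.0
```

```bash
cat > hd.py <<'E'
from h import *
import sys
k=save('wrist',sys.argv[1]); s=env.sense(); print(s['t'],s['ee_pos'].round(1),np.degrees(s['eef_rot']).round(1),s['wrist_force'].round(1))
P=cloud(k);H=P[:,:,2]; d=P[:,:,:2]-[610.3,-66.7]; R=np.hypot(d[:,:,0],d[:,:,1])
m=(H>31.8)&(H<45)&(R<48); p=P[m]; print('head plane',np.linalg.lstsq(np.c_[p[:,:2]-[600,-70],np.ones(len(p))],p[:,2],rcond=None)[0].round(3),len(p))
m=(H>25)&(H<33)&(R>55)&(R<110)&(P[:,:,0]<590); p=P[m]
for r in (60,70,80,90,100):
    q=P[m&(abs(R-r)<2)]
    if len(q)>5:
        a=np.degrees(np.arctan2(q[:,1]+66.7,q[:,0]-610.3)); a=a[a<0]; print(r,a.min().round(1),a.max().round(1),q[:,2].mean().round(1))
w=P[(H>34.8)&(H<40)&(R<50)]; w=w[np.abs(w-np.median(w,0)).max(1)<11]; print('worm',w.mean(0).round(1),len(w))
E
python3 hd.py w18
```

```text
76.4 [564.1 -89.6  80.9] [180.  -0.  26.] [-0.2  0.5  0.1]
head plane [ 1.700e-02 -1.000e-03  3.476e+01] 6823
60 -179.2 -145.7 30.9
70 -165.1 -147.4 29.5
80 -163.8 -148.6 29.1
90 -162.8 -149.1 28.7
100 -162.4 -149.9 28.7
worm [601.  -76.6  35.4] 165
```

Request:
jog_arm(rows=[8,7,0,-6,-1,16,14,0,-12,-1,25,21.5,0,-17,-1,25,21.5,-15,-17,-1,25,21.5,-30,-17,-1,25,21.5,-40,-17,-1,25,21.5,-43,-17,-1,25,21.5,-43,-17,-1], squeeze=20)

```text
t: 77.4
ee_pos: [589.0, -68.3, 37.7]
eef_rot: [3.142, 0.0, 0.158]
wrist_force: [-1.0, 0.3, -1.0]
grip_width: 0.001
grip_force: 0.0
```

Request:
jog_arm(rows=[0,0,-0.5,0,-1,0,0,-1,0,-1,0,0,-1.5,0,-1,0,0,-2,0,-1,0,0,-2.4,0,-1,0,0,-2.4,0,-1,0,0,-2.4,0,-1,0,0,-2.4,0,-1])

```text
t: 78.4
ee_pos: [589.3, -68.2, 36.1]
eef_rot: [3.141, -0.001, 0.158]
wrist_force: [-0.7, -0.3, 5.5]
grip_width: -0.003
grip_force: 2.3
```

Request:
jog_arm(rows=[0,0,-0.7,0,-1,-3,-0.5,-0.8,0,-1,-6,-1,-0.8,0,-1,-9,-1.4,-0.8,0,-1,-12,-1.9,-0.8,0,-1,-14,-2.2,-0.8,0,-1,-16,-2.5,-0.8,0,-1,-16,-2.5,-0.8,0,-1])

```text
t: 79.4
ee_pos: [576.7, -70.7, 36.8]
eef_rot: [3.14, -0.008, 0.157]
wrist_force: [3.1, 1.7, 8.2]
grip_width: -0.0
grip_force: 4.5
```

Request:
jog_arm(rows=[0,0,6,0,-1,8,1.2,6,0,-1,16,2.5,6,0,-1,16,2.5,6,0,-1,16,2.5,3,0,-1,16,2.5,1,0,-1,16,2.5,0,0,-1,16,2.5,0,0,-1])

```text
t: 80.4
ee_pos: [589.4, -68.1, 35.4]
eef_rot: [3.141, -0.001, 0.158]
wrist_force: [-0.3, 0.7, 4.7]
grip_width: -0.001
grip_force: 2.1
```

Request:
jog_arm(rows=[0,0,0,0,-1,-3,-0.5,-0.1,0,-1,-6,-1,-0.1,0,-1,-9,-1.4,-0.1,0,-1,-12,-1.9,-0.1,0,-1,-14,-2.2,-0.1,0,-1,-16,-2.5,-0.1,0,-1,-16,-2.5,6,0,-1])

```text
t: 81.4
ee_pos: [572.3, -70.6, 40.5]
eef_rot: [-3.141, 0.002, 0.158]
wrist_force: [0.1, -0.3, 0.1]
grip_width: -0.002
grip_force: 0.0
```

Request:
jog_arm(rows=[-4,-8,30,6,0,-9,-19,40,12,0,-9,-19,40,17,0,-9,-19,40,17,0,-9,-19,40,17,0,-9,-19,40,17,0,-9,-19,40,17,0,-9,-19,40,17,0])

```text
t: 82.4
ee_pos: [564.1, -89.6, 80.6]
eef_rot: [-3.142, 0.0, 0.455]
wrist_force: [-0.1, 0.4, -0.7]
grip_width: 0.497
grip_force: 0.0
```

```bash
python3 hd.py w19
```

```text
82.45 [564.1 -89.6  80.7] [180.   0.  26.] [-0.5  0.8  0.4]
head plane [-1.0000e-02  1.0000e-03  3.3257e+01] 6630
60 -179.8 -145.8 30.9
70 -165.2 -146.8 30.0
80 -163.8 -148.1 30.1
90 -162.7 -149.2 30.2
100 -162.5 -150.0 29.6
worm [578.6 -69.8  36. ] 446
```

Request:
jog_arm(rows=[-10,-3,0,-1,0.2,-19.5,-6.5,0,-2,0.2,-19.5,-6.5,-20,-2,0.2,-19.5,-6.5,-45,-2,0.2,-19.5,-6.5,-55,-2,0.2,-19.5,-6.5,-59,-2,0.2,-19.5,-6.5,-59,-2,-0.4,-19.5,-6.5,-59,-2,-1], squeeze=110)

```text
t: 83.45
ee_pos: [545.0, -96.3, 22.7]
eef_rot: [3.141, -0.001, 0.42]
wrist_force: [-0.7, 1.6, 4.9]
grip_width: 0.216
grip_force: 108.7
```

Request:
jog_arm(rows=[0,0,0,0,-1,0,0,0,0,-1,0,0,0,0,-1,0,0,2,0,-1,0,0,4,0,-1,0,0,6,0,-1,0,0,8,0,-1,0,0,10,0,-1])

```text
t: 84.45
ee_pos: [544.3, -96.2, 31.6]
eef_rot: [-3.141, 0.001, 0.42]
wrist_force: [0.2, -1.4, -5.8]
grip_width: 0.214
grip_force: 108.0
```

Request:
jog_arm(rows=[0,0,3,0,-1,0,0,6,0,-1,0,0,9,0,-1,0,0,12,0,-1,0,0,12,0,-1,0,0,12,0,-1,0,0,12,0,-1,0,0,12,0,-1])

```text
t: 85.45
ee_pos: [544.5, -96.1, 43.6]
eef_rot: [-3.141, 0.0, 0.42]
wrist_force: [-0.2, -0.0, -4.4]
grip_width: 0.214
grip_force: 108.1
```

Request:
jog_arm(rows=[0,0,25,0,-1,0,-10,35,5,-1,0,-40,35,15,-1,0,-70,35,25,-1,5,-100,35,35,-1,10,-130,35,45,-1,15,-160,35,55,-1,21,-190,35,65,-1])

```text
t: 86.45
ee_pos: [565.6, -287.2, 78.4]
eef_rot: [3.142, -0.0, 1.56]
wrist_force: [0.5, -0.6, -4.9]
grip_width: 0.212
grip_force: 108.7
```

Request:
jog_arm(rows=[0,-20,0,4,-1,0,-40,0,8,-1,0,-40,-20,8,-1,0,-40,-40,8,-1,0,-40,-55,8,-1,0,-40,-65,8,-1,0,-40,-70,8,-1,0,-40,-72,8,-1])

```text
t: 87.45
ee_pos: [565.9, -326.3, 6.8]
eef_rot: [3.141, 0.0, 1.694]
wrist_force: [-1.2, 0.3, -5.1]
grip_width: 0.212
grip_force: 108.7
```

Request:
jog_arm(rows=[0,0,-1,0,-1,0,0,-2,0,-1,0,0,-2.5,0,-1,0,0,-2.5,0,-1,0,0,-2.5,0,-0.4,0,0,-2.5,0,0,0,0,-2.5,0,0,0,0,-2.5,0,0])

```text
t: 88.45
ee_pos: [565.7, -326.2, 4.3]
eef_rot: [3.141, 0.0, 1.694]
wrist_force: [-0.1, -0.1, -0.3]
grip_width: 0.499
grip_force: 0.0
```

Request:
jog_arm(rows=[0,0,10,0,0,0,0,40,0,0,0,0,80,0,0,0,0,130,0,0,-50,0,180,0,0,-110,0,200,0,0,-160,0,200,0,0,-200,0,200,0,0])

```text
t: 89.45
ee_pos: [363.5, -325.9, 205.7]
eef_rot: [3.141, 0.002, 1.693]
wrist_force: [-0.3, -0.7, 0.1]
grip_width: 0.501
grip_force: 0.0
```

```bash
python3 jig.py t9 | tail -2
python3 - <<'E'
from h import *
k=load('t9'); P=cloud(k);H=P[:,:,2]
def reg(x0,x1,y0,y1,z0,z1): return (P[:,:,0]>x0)&(P[:,:,0]<x1)&(P[:,:,1]>y0)&(P[:,:,1]<y1)&(H>z0)&(H<z1)
for n,a in (('hammer',(330,480,-130,140,5,60)),('wrench',(480,640,-500,-185,5,60)),('nut',(594,626,-86,-50,27,45))):
    p=P[reg(*a)]; print(n,len(p),cv2.minAreaRect(p[:,:2].astype(np.float32)),np.percentile(p[:,2],[5,50,98]).round(1))
E
```

```text
t4 fence mean y 34.9 [22.9 46.7] blank vis 303 15.8
t9 fence mean y 35.1 [22.8 46.7] blank vis 299 15.8
hammer 522 ((405.0042724609375, 5.391632080078125), (148.55899047851562, 263.5969543457031), 0.6554933190345764) [ 5.5 15.1 25.5]
wrench 883 ((559.487060546875, -347.7228698730469), (158.2553253173828, 298.65155029296875), 0.30372095108032227) [ 5.5 12.1 19.6]
nut 54 ((608.133544921875, -68.5350341796875), (23.135604858398438, 23.526853561401367), 45.98915481567383) [27.7 31.  37.8]
```

Request:
jog_arm(rows=[35,40,0,0,0.6,70,80,0,0,0.6,105,115,0,0,0.6,140,150,0,0,0.6,175,190,0,0,0.6,210,225,-30,0,0.6,240,255,-70,0,0.6,245,260,-100,0,0.6])

```text
t: 90.5
ee_pos: [612.4, -63.6, 103.1]
eef_rot: [3.141, -0.001, 1.697]
wrist_force: [-0.8, -0.1, 0.3]
grip_width: 0.799
grip_force: 0.0
```

Request:
jog_arm(rows=[0,0,-20,0,0.6,0,0,-20,0,0.6,0,0,-20,0,0.6,0,0,-20,0,0.6,0,0,-20,0,0.6,0,0,-20,0,0.6,0,0,-20,0,0.6,0,0,-20,0,0.6])

```text
t: 91.5
ee_pos: [610.6, -66.2, 84.2]
eef_rot: [3.142, -0.0, 1.694]
wrist_force: [-0.3, -0.5, 0.6]
grip_width: 0.799
grip_force: 0.0
```

Run:
```python
from h import *
save('wrist','w20'); s=env.sense(); print(s['t'],s['ee_pos'])
for f in ('w7','w20'):
    k=load(f);P=cloud(k);H=P[:,:,2]
    m=(H>28)&(H<36)&(np.hypot(P[:,:,0]-610,P[:,:,1]+66)<25)
    n,l,st,c=cv2.connectedComponentsWithStats(m.astype(np.uint8)); i=1+st[1:,4].argmax(); M=cv2.medianBlur((l==i).astype(np.uint8)*255,3)>0
    u0=[onplane(k,u,v,31.5)[:2] for v,u in np.argwhere(M)]
    q=np.array(u0); q=q-q.mean(0)
    w=[np.mean([np.ptp(np.percentile(q@[np.cos(np.radians(a+o)),np.sin(np.radians(a+o))],[0.7,99.3])) for o in (0,60,120)]) for a in range(60)]
    th=np.degrees(np.arctan2(q[:,1],q[:,0])); r=np.hypot(*q.T); S=(r**8*np.exp(6j*np.radians(th))).sum()
    print(f,M.sum(),'min width at',np.argmin(w),'corner phase',np.degrees(np.angle(S))/6%60,'-> flat',(np.degrees(np.angle(S))/6+30)%60)
```

```text
91.55 [610.55686066 -66.17493785  84.21201476]
w7 1101 min width at 59 corner phase 26.259723883278983 -> flat 56.25972388327898
w20 1080 min width at 48 corner phase 19.379906836397517 -> flat 49.37990683639752
```

Request:
jog_arm(rows=[0,0,30,0,0.6,0,0,60,0,0.6,0,0,100,0,0.6,0,0,120,0,0.6,0,0,120,0,0.6,0,0,120,0,0.6,0,0,120,0,0.6,0,0,120,0,0.6])

```text
t: 92.55
ee_pos: [610.1, -66.1, 203.1]
eef_rot: [-3.14, -0.001, 1.694]
wrist_force: [-0.2, -0.2, -0.2]
grip_width: 0.802
grip_force: 0.0
```

```bash
python3 -c "
from station import env
print(env.finish_job())"
```

```text
the job is handed in; nothing more can be done
None
```

The job is handed in at about 93 s, with no verdict returned: the one blank on the bench is hard against the stop with the fence up to it, the nut measures about 1.19 rad (tight), and hammer and wrench lie on the bench off the jig.

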